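Caliper a shim pack in the bolt crib

TASK

Take every steel shim bar off the turntable and lay them all flat side by side, long sides together, across the jaws of the bench caliper, then push the red-knobbed jaw shut with a firm push of about 15 N so that it clamps the whole pack squarely against the fixed jaw for a second, hand off the shims. Then slide the jaw back, lay every shim down on the floor of the blue tray, and leave the empty caliper jaws pushed fully shut. Do not disturb the hex nut, the yellow sleeve or the black dust cap.

Things in the scene. Friction and masses are not known exactly. Their poses are not given: they have to be found in the camera images.
- gauge: Bench caliper on a fixed dark cast-iron plate, 190 (x) x 250 (y) x 40 mm. Origin at the centre of the plate's underside; its flat top is at z = 40 mm. The steel beam (20 mm wide, top at z = 56 mm) runs along y at x = +70 mm between green clamps (to z = 60 mm); both jaws reach from it towards -x over the plate, and the pack lies on the plate between them.
- anvil: Fixed jaw, steel. Origin at the foot of its measuring face on the plate top (x = -20, y = -65, z = 40 mm of gauge), axes as gauge. The face looks to +y, from x = -25 to +18 mm, 3 to 20 mm above the plate; farther in, the arm (x to 70 mm) stands 8 mm back from it, to y = -22 mm; the root at x = 70 to 110 mm is as high. Shims lie along x, middles at x = 0 within 20 mm.
- moving_jaw: Sliding jaw, steel, the fixed jaw's mirror image, same height: face looking to -y, x = -25 to +18 mm, its arm 8 mm back. Origin at the foot of its face on the plate top, axes as anvil; it moves with slider.
- slider (a joint): Gap between the jaw faces, m: 0 = shut, 0.120 = fully open. Pushing the knob along +y of gauge opens it. Slides with about 1 N of friction and stays where it is left; starts partly open. Pushing a loose pack along the plate before it meets the fixed jaw takes up to about 9 N more; the push is complete when the pack is solid between both jaws.
- knob_top (a point): Top centre of the red thumb knob on the sliding jaw's carriage, 95 mm above the bench. The knob is 20 x 20 mm, square to gauge, and stands 35 mm up from the carriage, whose top, like the jaws', is 60 mm above the bench. It lies at x = +90 mm of anvil, 26 mm behind the sliding jaw's face.
- turntable: Round turntable, origin at the centre of its underside on the bench. The disc, 260 mm across, black rubber on top at z = 46 mm, spins freely on its base without brake or drive; the base is fixed.
- shim_a: Steel shim bar with rust patches, square section 18 x 18 mm, 56 mm long, 142 g nominal. Origin at its middle, x along its length; all four long sides are alike, so it may lie on any of them. Starts lying on the turntable. May be absent (None).
- shim_b: Steel shim bar with rust patches, square section 20 x 20 mm, 56 mm long, 175 g nominal. Origin at its middle, x along its length; all four long sides are alike, so it may lie on any of them. Starts lying on the turntable. May be absent (None).
- shim_c: Steel shim bar with rust patches, square section 24 x 24 mm, 56 mm long, 252 g nominal. Origin at its middle, x along its length; all four long sides are alike, so it may lie on any of them. Starts lying on the turntable. May be absent (None).
- shim_d: Steel shim bar with rust patches, square section 28 x 28 mm, 56 mm long, 342 g nominal. Origin at its middle, x along its length; all four long sides are alike, so it may lie on any of them. Starts lying on the turntable. May be absent (None).
- tray: Blue open tray fixed to the bench, outside 160 (x) x 200 (y) x 30 mm high, walls and floor 4 mm. Origin at the centre of its underside.
- hex_nut: Bystander: rusty hex nut, 55 mm across flats, 29 mm high. Origin at the centre of its underside. Leave alone.
- sleeve: Bystander: yellow plastic sleeve, 50 mm across, 50 mm high, standing. Origin at the centre of its underside. Leave alone.
- dust_cap: Bystander: black dust cap, 68 mm across, 22 mm high. Origin at the centre of its underside. Leave alone.
There are look-alikes about, which are no part of the job. What is shaped like the shim_b but green or pink is not meant.

How it is judged:
By the outcome, as a careful person would: the job done as asked, in the order asked, and still so for the second after the job is handed in, with the robot touching nothing.
Of shim_a, shim_b, shim_c, shim_d only 3 to 4 are there at a start; the rules pass over those that are not, and their reading is None.
At some moment in a run one of shim_a, shim_b, shim_c, shim_d may be knocked a few centimetres aside while the robot is not near it.
Once in a run the grip may slacken for a moment while it holds something.
It also fails if it takes over 210 s, if anything falls off the work surface, if the arm or the gripper's body presses on something with over 40 N, if the wrist force passes 120 N, or if a joint passes its speed limit or range.

ROBOT

A 6-joint arm with a two-finger parallel gripper is mounted at the origin on the work surface. World frame = base frame: x ahead of the robot, y to its left, z up, the work surface at z = 0. Lengths are in m, angles in degrees, forces in N, time in s.
With the tool pointing down it reaches from about 0.3 to 0.75 m from the base axis. Payload 8.5 kg.
Tool frame: the origin (TCP) lies midway between the tips of the shut fingers; the grasp point (between the pads) lies 19 mm behind it; z points along the fingers, y is the line along which they close (so a half turn about z gives the same grasp; the last joint's range is limited). The gripper opens to 85 mm and grips with 20 to 120 N. Pads are 22 mm wide; open, the fingers measure 114 mm over their backs; the gripper's body (76 mm by 85 mm) begins 54 mm behind the grasp point. The pads swing forward as they close: fully open they stand 13 mm farther back than shut.
Start: joints at [-83.898, 21.807, 74.336, -0, 83.858, -12.336], TCP at [0.174, -0.522, 0.231] pointing down, gripper open.
Joint ranges: [-178.18, 178.18], [-50.72, 133.34], [12.68, 142.11], [-81.47, 261.47], [9.98, 163.14], [-165.26, 165.26]. Speed limits (degrees/s): [136.94, 136.94, 180, 180, 180, 180].

INTERFACE

Orientations are given as a 3x3 rotation matrix whose columns are the frame's x, y, z axes.
In Python, from rig import observe, optics, order, spotter gives the robot as it stands.
- The arm moves only by the tool move_arm, never from a script. Its argument "series" is text: rows parted by semicolons, each of 5 numbers parted by spaces: the shift along the tool's x, y, z in cm, then the turn about the tool's z in degrees, then the opening, from -1 (shut) to 1 (fully open). A call has 1 to 8 rows; each row is the pose to reach, as a shift and turn from the pose commanded when the call began, along the tool's axes at that moment; what a row does not reach only later rows make up. A row lasts 1/8 s, in which the tool goes at most 62.5 mm and 10.7 degrees, less where a joint would pass 70% of its speed; a pose out of reach is approached as far as the arm can. A call with a gripper value outside its range is refused whole. The fingers move at their own pace and stop on an object; "force" is the grip in N (left out, the last holds). Time passes only in rows, so rows that repeat a pose let the fingers close. It gives the time, the measured TCP pose, the force, the opening and the grip force at its end, in the units of the state.
- observe(): the state, without advancing time (a new reading comes with each control period).
- optics.get_image(name): name is "side" or "top"; returns a dict with "pixels" (420x560x3 uint8, blue, green, red), "camera_matrix" (3x3 intrinsics, pixels), "rvec" (rotation vector, rad) and "tvec" (3), from world to camera coordinates, as OpenCV has them. Camera axes: x right, y down, z forward; pixel columns grow to the right and rows downward; lengths in m; the calibration is good to about 2 mm. A picture is of the moment at which its call begins. There is no depth.
- order.close_job(): hands the job in; it is judged then, once.
Trained networks look in the newest picture that a camera, given by its name, has taken for a name from the list of things; names that differ only in an ending like _2 or _b are one class to them, and where a whole thing is asked for, a point or a joint stands for the part that bears it (a point fixed in the world has none). Each returns a list of dicts, best first, with "score" (0 to 1); they miss things now and then, are a little off and sometimes report something else, mostly with a low value. They report only what shows in the picture. A call takes as long as a camera call. They do not tell look-alikes from the thing itself.
- spotter.find_in(thing, camera): "point" ([x, y, z] in m, in world coordinates, good to about 4 mm: the middle of the surface that is visible of it).
- spotter.cut_out(thing, camera): "pixels" (420x560 bool, what is visible of it).
- spotter.mark_of(thing, camera): "point" ([x, y, z] in m, in world coordinates, good to about 4 mm: a listed point, or the origin of a listed thing).
The state is a dict: "time_s": time; "q": joint angles; "qvel": joint speeds; "joint_efforts": joint torques, N m; "position": TCP position; "tool_rot": TCP orientation; "ft_force": force on the tool from outside, world axes, zero at the start; "wrist_torque": the same for the moment, N m; "grip_width": finger opening in m; "gripper_force": force on a finger pad.
Only numpy, scipy, OpenCV 4.12 (cv2) and the standard library are available. Lean on these libraries where they do the work, as an engineer would, in place of code of your own. Each camera call takes 0.05 s, during which the arm holds its last target. There are 200 camera calls.

## Working session

There is one attempt and no reset: what is moved stays moved. The work goes in short steps, Python scripts to look and compute and a tool call to move; the robot and the scene stay as the last step left them, time stands still between calls to the robot, and variables do not carry over. Pictures are saved under pics/ and viewed, at most 14 in all, crops included, and the job is handed in when it is done.

Besides the shell and the picture viewer there is one more tool, called after "Call:" by a JSON object that holds its "api" and its "payload", one argument or row to a line. move_arm: Moves the arm, as the interface text tells. Its arguments: {"type":"object","properties":{"series":{"type":"string"},"force":{"type":"number"}},"required":["series"]}

```bash
mkdir -p pics; ls; cat > h.py <<'E'
import numpy as np, cv2
from rig import observe, optics, order, spotter
def cam(n):
    im=optics.get_image(n); R,_=cv2.Rodrigues(np.array(im["rvec"],float)); im["R"]=R; im["t"]=np.array(im["tvec"],float).ravel(); im["K"]=np.array(im["camera_matrix"],float); return im
def proj(im,P):
    p=im["K"]@(im["R"]@np.array(P,float)+im["t"]); return p[:2]/p[2]
def back(im,uv,z):
    d=im["R"].T@np.linalg.solve(im["K"],[uv[0],uv[1],1.]); c=-im["R"].T@im["t"]
    return c+d*(z-c[2])/d[2]
def two(i1,u1,i2,u2):
    P=[i["K"]@np.c_[i["R"],i["t"]] for i in (i1,i2)]
    X=cv2.triangulatePoints(P[0],P[1],np.array(u1,float).reshape(2,1),np.array(u2,float).reshape(2,1)).ravel(); return X[:3]/X[3]
E
python3 - <<'E'
from h import *
for n in("top","side"):
    im=cam(n); cv2.imwrite(f"pics/{n}0.png",im["pixels"]); print(n,-im["R"].T@im["t"])
    for t in("gauge","anvil","moving_jaw","knob_top","turntable","shim_a","tray","hex_nut","sleeve","dust_cap"):
        print(t,[(np.round(d["point"],3).tolist(),round(d["score"],2)) for d in spotter.mark_of(t,n)])
s=observe();print(s["position"],np.round(s["tool_rot"],3),s["grip_width"],s["time_s"])
E
```

```text
pics
top [0.41000622 0.12878299 1.42213491]
gauge [([0.6, 0.007, 0.002], 0.85)]
anvil [([0.588, -0.06, 0.04], 0.67), ([0.585, -0.016, 0.039], 0.28)]
moving_jaw [([0.527, 0.37, 0.057], 0.72), ([0.586, -0.014, 0.038], 0.59)]
knob_top [([0.669, 0.01, 0.095], 0.74), ([0.78, 0.062, 0.002], 0.52)]
turntable [([0.45, 0.366, 0.002], 0.84)]
shim_a [([0.453, 0.432, 0.056], 0.75), ([0.449, 0.659, 0.011], 0.65), ([0.526, 0.368, 0.057], 0.62), ([0.462, 0.308, 0.057], 0.59), ([0.339, 0.624, 0.013], 0.54), ([0.213, 0.409, 0.011], 0.45)]
tray [([0.482, -0.369, 0.002], 0.55)]
hex_nut [([0.389, 0.019, -0.002], 0.92), ([0.455, 0.432, 0.053], 0.42)]
sleeve [([0.779, 0.061, 0.004], 0.79)]
dust_cap [([0.776, -0.156, 0.004], 0.55)]
side [-0.21978137  1.1061586   1.14310606]
gauge [([0.603, -0.002, -0.004], 0.7)]
anvil [([0.584, -0.063, 0.041], 0.68)]
moving_jaw [([0.609, -0.001, 0.0], 0.55), ([0.585, -0.014, 0.038], 0.45)]
knob_top [([0.68, 0.012, 0.096], 0.78), ([0.456, 0.368, 0.0], 0.28)]
turntable [([0.455, 0.365, 0.003], 0.59)]
shim_a [([0.332, 0.62, 0.011], 0.81), ([0.467, 0.306, 0.065], 0.74), ([0.215, 0.404, 0.007], 0.71), ([0.454, 0.66, 0.013], 0.6), ([0.454, 0.429, 0.056], 0.53), ([0.526, 0.366, 0.052], 0.45)]
tray [([0.478, -0.364, -0.004], 0.62)]
hex_nut [([0.391, 0.02, 0.002], 0.67)]
sleeve [([0.781, 0.062, 0.002], 0.8)]
dust_cap [([0.777, -0.157, 0.002], 0.54)]
[ 0.17394905 -0.52175287  0.2313249 ] [[ 0.949  0.316  0.   ]
 [ 0.316 -0.949 -0.   ]
 [ 0.     0.    -1.   ]] 0.08563975695594024 1.1
```

View pics/top0.png

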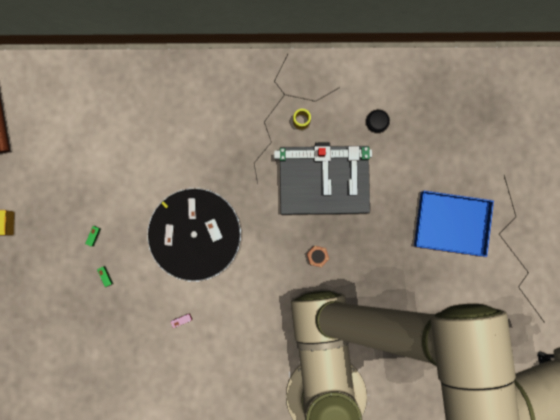

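View pics/side0.png

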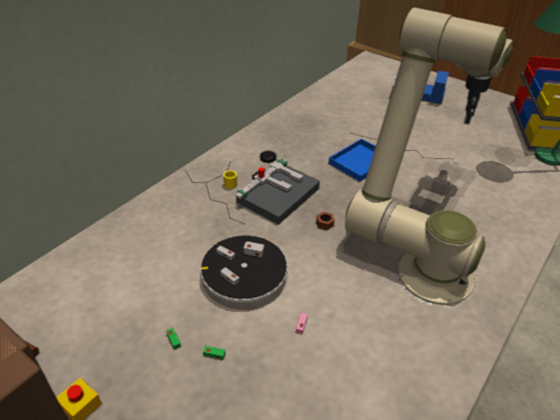

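Top view: three rust-patched grey bars lie on the black turntable at (192,208), (169,235) and (213,230). The look-alikes are green at (93,236) and (105,276), and pink at (181,320). I choose the three grey ones and will check them in a close crop.

```bash
python3 - <<'E'
from h import *
top=cam("top"); side=cam("side")
a=cv2.resize(top["pixels"][185:285,145:250],None,fx=3.8,fy=3.8,interpolation=cv2.INTER_CUBIC)
b=cv2.resize(side["pixels"][230:310,195:295],None,fx=3.8,fy=3.8,interpolation=cv2.INTER_CUBIC)
H=max(a.shape[0],b.shape[0]); P=lambda x:cv2.copyMakeBorder(x,0,H-x.shape[0],0,0,cv2.BORDER_CONSTANT)
cv2.imwrite("pics/crop1.png",np.hstack([P(a),P(b)]))
# bars: bright low-sat blobs on the disc
up=4
def blobs(im,box):
    y0,y1,x0,x1=box; c=im["pixels"][y0:y1,x0:x1]; g=cv2.resize(c.max(2),None,fx=up,fy=up,interpolation=cv2.INTER_CUBIC)
    n,l,s,cen=cv2.connectedComponentsWithStats((g>100).astype(np.uint8))
    out=[]
    for i in range(1,n):
        if 200<s[i,4]<8000:
            pts=np.argwhere(l==i)[:,::-1].astype(np.float32); r=cv2.minAreaRect(pts)
            corners=(cv2.boxPoints(r)+.5)/up-.5+[x0,y0]
            out.append((s[i,4]/up**2,corners))
    return out
for A,c in blobs(top,(188,280,150,240)):
    for z in(.056,.066,.07):
        w=np.array([back(top,p,z) for p in c]); m=w.mean(0); e=w[1]-w[0]; f=w[2]-w[1]
        L=e if np.hypot(*e[:2])>np.hypot(*f[:2]) else f
        print(np.round(A),z,m.round(4)[:2],"L,W",sorted([round(np.hypot(*e[:2]),4),round(np.hypot(*f[:2]),4)]),"ang",round(np.degrees(np.arctan2(L[1],L[0]))%180,1),c.mean(0).round(1))
for A,c in blobs(side,(240,300,200,290)): print("side",A,c.mean(0).round(1))
# plate
K=top["pixels"]
for t in("gauge","tray"):
    for d in spotter.cut_out(t,"top")[:1]:
        m=d["pixels"].astype(np.uint8); cn=max(cv2.findContours(m,0,1)[0],key=cv2.contourArea); r=cv2.minAreaRect(cn)
        for z in (.03,.04):
            w=np.array([back(top,p,z) for p in cv2.boxPoints(r)]); print(t,d["score"],z,w[:,:2].round(3).tolist(),w.mean(0)[:2].round(4),[round(float(np.degrees(np.arctan2(*(w[i+1]-w[i])[1::-1]))),2) for i in range(3)])
E
```

```text
152.0 0.056 [0.5238 0.3689] L,W [np.float64(0.0206), np.float64(0.0584)] ang 2.0 [191.4 208.1]
152.0 0.066 [0.523  0.3672] L,W [np.float64(0.0205), np.float64(0.058)] ang 2.0 [191.4 208.1]
152.0 0.07 [0.5227 0.3665] L,W [np.float64(0.0204), np.float64(0.0578)] ang 2.0 [191.4 208.1]
236.0 0.056 [0.4637 0.3087] L,W [np.float64(0.0309), np.float64(0.0596)] ang 23.2 [213.3 229.8]
236.0 0.066 [0.4633 0.3073] L,W [np.float64(0.0307), np.float64(0.0592)] ang 23.2 [213.3 229.8]
236.0 0.07 [0.4632 0.3068] L,W [np.float64(0.0306), np.float64(0.059)] ang 23.2 [213.3 229.8]
168.0 0.056 [0.4516 0.4316] L,W [np.float64(0.023), np.float64(0.0584)] ang 175.8 [168.4 234.5]
168.0 0.066 [0.4513 0.4294] L,W [np.float64(0.0229), np.float64(0.058)] ang 175.8 [168.4 234.5]
168.0 0.07 [0.4512 0.4285] L,W [np.float64(0.0228), np.float64(0.0578)] ang 175.8 [168.4 234.5]
34.0 0.056 [0.4526 0.3628] L,W [np.float64(0.0174), np.float64(0.0176)] ang 44.9 [193.5 234. ]
34.0 0.066 [0.4523 0.3611] L,W [np.float64(0.0172), np.float64(0.0174)] ang 44.9 [193.5 234. ]
34.0 0.07 [0.4521 0.3604] L,W [np.float64(0.0172), np
[... 543 characters left out ...]
21] L,W [np.float64(0.0836), np.float64(0.0935)] ang 89.6 [166.9 263.9]
side 471.5625 [278.2 269.5]
side 147.3125 [253.4 246.1]
side 97.375 [225.2 250.8]
side 23.0 [243.6 264.6]
side 123.625 [229.3 274. ]
gauge 0.69 0.03 [[0.712, 0.138], [0.711, -0.134], [0.506, -0.13], [0.508, 0.139]] [0.6093 0.0034] [-90.34, 179.02, 89.65]
gauge 0.69 0.04 [[0.71, 0.138], [0.708, -0.132], [0.506, -0.128], [0.507, 0.139]] [0.6078 0.0043] [-90.34, 179.02, 89.65]
tray 0.67 0.03 [[0.415, -0.242], [0.574, -0.268], [0.543, -0.479], [0.383, -0.451]] [ 0.4787 -0.3601] [-9.39, -98.54, 170.09]
tray 0.67 0.04 [[0.415, -0.239], [0.573, -0.266], [0.542, -0.475], [0.384, -0.447]] [ 0.4782 -0.3566] [-9.39, -98.54, 170.09]
```

View pics/crop1.png

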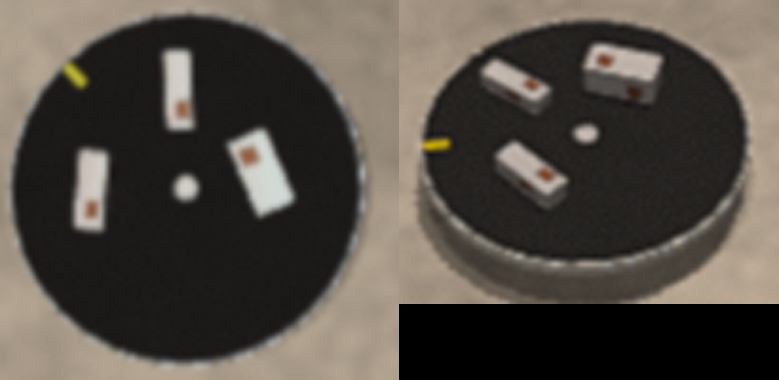

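The crop shows three grey rusty bars. In the top view the thin ones are at (192,208) and (169,235), and the thick one is at (213,230). There is no fourth. Next I'll measure heights and the caliper's position and angle.

```bash
python3 - <<'E'
from h import *
top=cam("top"); side=cam("side")
for u,v in (((191.4,208.1),(225.2,250.8)),((213.3,229.8),(253.4,246.1)),((168.4,234.5),(229.3,274.0))): print("tri",two(top,u,side,v).round(4))
cv2.imwrite("pics/gau.png",cv2.resize(top["pixels"][138:222,268:380],None,fx=6.5,fy=6.5,interpolation=cv2.INTER_CUBIC))
g=top["pixels"].max(2).astype(float)
# jaw bars: per row bright spans, edges at half level, z=0.06
G=top["pixels"].min(2).astype(float)
for r in range(160,196,3):
    row=G[r,275:375]; th=110; e=[275+i+(th-row[i])/(row[i+1]-row[i]) for i in range(len(row)-1) if (row[i]-th)*(row[i+1]-th)<0]
    print(r,[back(top,(x,r),.06)[:2].round(4).tolist() for x in e])
# plate front edge: columns
fe=[]
for c in range(285,366,4):
    col=g[200:222,c]; th=90; i=np.argmax(col>th); y=200+i-1+(th-col[i-1])/(col[i]-col[i-1]); fe.append(back(top,(c,y),.04)[:2])
fe=np.array(fe); k=np.polyfit(fe[:,1],fe[:,0],1); print("front edge x at y=0",k[1],"ang",np.degrees(np.arctan(-k[0])))
for t,n in(("knob_top","top"),("knob_top","side")):
    im=top if n=="top" else side
    hsv=cv2.cvtColor(im["pixels"],cv2.COLOR_BGR2HSV); 
    y0,y1,x0,x1=(140,165,305,340) if n=="top" else (155,190,245,285)
    m=(((hsv[...,0]<8)|(hsv[...,0]>172))&(hsv[...,1]>150)&(hsv[...,2]>90))[y0:y1,x0:x1]
    p=np.argwhere(m); print(n,len(p),p.min(0)+[y0,x0],p.max(0)+[y0,x0],back(im,(p.mean(0)+[y0,x0])[::-1],.095).round(4))
E
```

```text
tri [0.5232 0.3678 0.0614]
tri [0.4633 0.3066 0.0708]
tri [0.4512 0.4299 0.0631]
160 [[0.6547, 0.0292], [0.6545, -0.0155], [0.6541, -0.0672], [0.654, -0.0901]]
163 [[0.6462, 0.0089], [0.6461, -0.0092], [0.6458, -0.0713], [0.6457, -0.0885], [0.6455, -0.1206]]
166 [[0.6387, 0.1359], [0.6379, 0.009], [0.6378, -0.0087], [0.6374, -0.0711], [0.6373, -0.0891], [0.6371, -0.1219]]
169 [[0.6296, 0.0087], [0.6295, -0.0085], [0.6291, -0.0709], [0.629, -0.089], [0.6288, -0.1218]]
172 [[0.622, 0.1352], [0.6212, 0.0081], [0.6211, -0.0087], [0.6207, -0.0708], [0.6206, -0.089], [0.6204, -0.1215]]
175 [[0.6137, 0.1354], [0.6129, 0.0081], [0.6128, -0.0088], [0.6124, -0.0707], [0.6123, -0.0886], [0.6121, -0.1224]]
178 [[0.6053, 0.1358], [0.6046, 0.0079], [0.6045, -0.0095], [0.6041, -0.0689], [0.604, -0.0881], [0.6038, -0.1219]]
181 [[0.5962, 0.0075], [0.5961, -0.0167], [0.5958, -0.0636], [0.5957, -0.0882], [0.5955, -0.1216]]
184 [[0.5879, 0.0075], [0.5878, -0.0165], [0.5875, -0.0638], [0.5874, -0.088], [0.5871, -0.1227]]
187 [[0.5804, 0.1332], [0.5796, 0.007], [0.5795, -0.0175], [0.5792, -0.0641], [0.579, -0.0879], [0.5788, -0.1227]]
190 [[0.5721, 0.1333], [0.5713, 0.007], [0.5712, -0.0175], [0.5709, -0.0645], [0.5707, -0.089], [0.5705, -0.1222]]
193 [[0.5638, 0.1329], [0.563, 0.0068], [0.5629, -0.0173], [0.5626, -0.0647], [0.5624, -0.0886], [0.5622, -0.1223]]
front edge x at y=0 0.5374718293199151 ang 0.5945766255189552
top 45 [149 318] [155 324] [0.6701 0.0135 0.095 ]
side 40 [167 258] [177 264] [0.6631 0.0264 0.095 ]
```

View pics/gau.png

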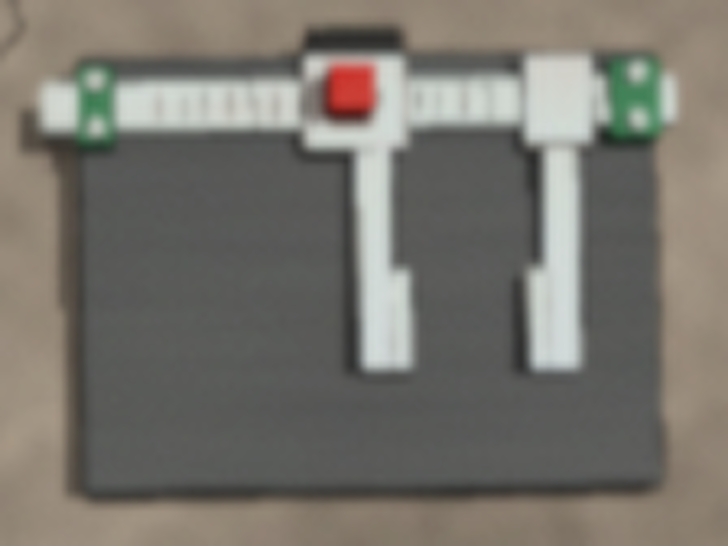

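Caliper view: the fixed jaw's face edge is at about (349,180–194) and the moving jaw's at about (331,180–194). The knob is at (322,152) and the rotation is about 0.7°. First I open the jaw by its knob.

```bash
cat >> h.py <<'E'
def plan(*T):
    s=observe(); R=np.array(s["tool_rot"]); p=np.array(s["position"]); a0=np.degrees(np.arctan2(R[1,0],R[0,0]))
    print("t",round(s["time_s"],2),"pos",p.round(4),"xang",round(a0,2),"w",round(s["grip_width"],4),"gf",np.round(s["gripper_force"],1),"F",np.round(s["ft_force"],1),"q",np.round(s["q"],0))
    for x,y,z,a in T:
        d=R.T@(np.array([x,y,z])-p)*100; t=(a0-a+180)%360-180
        print("  ",(x,y,z,a),"->",np.round(d,2),"turn",round(t,1))
th=np.radians(.7); A0=np.array([.583,-.064])
def anv(x,y): return A0+[x*np.cos(th)-y*np.sin(th),x*np.sin(th)+y*np.cos(th)]
E
python3 - <<'E'
from h import *
k=anv(.09,.047+.026); print(k)
plan((k[0],k[1],.20,.7),(k[0],k[1],.12,.7),(k[0],k[1],.068,.7))
E
```

```text
[0.67210144 0.01009408]
t 1.4 pos [ 0.1739 -0.5218  0.2313] xang 18.44 w 0.0857 gf 0.0 F [ 0.   0.5 -1.4] q [-84.  22.  74.  -0.  84. -12.]
   (np.float64(0.6721014422084676), np.float64(0.010094082060385229), 0.2, 0.7) -> [ 64.08 -34.7    3.13] turn 17.7
   (np.float64(0.6721014422084676), np.float64(0.010094082060385229), 0.12, 0.7) -> [ 64.08 -34.7   11.13] turn 17.7
   (np.float64(0.6721014422084676), np.float64(0.010094082060385229), 0.068, 0.7) -> [ 64.08 -34.7   16.33] turn 17.7
```

Call:
{"api": "move_arm", "payload": {
  "series": "64.1 -34.7 3.1 17.7 1;64.1 -34.7 3.1 17.7 1;64.1 -34.7 3.1 17.7 1;64.1 -34.7 3.1 17.7 1;64.1 -34.7 3.1 17.7 1;64.1 -34.7 3.1 17.7 1;64.1 -34.7 3.1 17.7 1;64.1 -34.7 3.1 17.7 1",
  "force": 40
}}

```text
time_s: 2.4
position: [0.5158, -0.1566, 0.2102]
tool_rot: [[1.0, 0.013, 0.0], [0.013, -1.0, -0.0], [0.0, 0.0, -1.0]]
ft_force: [0.4, -0.2, -0.0]
grip_width: 0.0852
gripper_force: 0.0
```

Call:
{"api": "move_arm", "payload": {
  "series": "32.4 -14.1 0 0 1;32.4 -14.1 0 0 1;32.4 -14.1 0 0 1;32.4 -14.1 0 0 1;32.4 -14.1 0 0 1;32.4 -14.1 0 0 1"
}}

```text
time_s: 3.15
position: [0.8208, -0.0115, 0.2015]
tool_rot: [[1.0, 0.013, 0.006], [0.013, -1.0, 0.001], [0.006, -0.0, -1.0]]
ft_force: [35.9, -5.0, 23.6]
grip_width: 0.0854
gripper_force: 0.0
```

```bash
python3 - <<'E'
from h import *
k=anv(.09,.047+.026)
plan((k[0],k[1],.12,.7),(k[0],k[1],.068,.7))
E
```

```text
t 3.15 pos [ 0.8208 -0.0115  0.2015] xang 0.76 w 0.0854 gf 0.0 F [35.9 -5.  23.6] q [ -9.  56.  13.   0. 111.  80.]
   (np.float64(0.6721014422084676), np.float64(0.010094082060385229), 0.12, 0.7) -> [-14.89  -2.36   8.06] turn 0.1
   (np.float64(0.6721014422084676), np.float64(0.010094082060385229), 0.068, 0.7) -> [-14.92  -2.35  13.26] turn 0.1
```

Call:
{"api": "move_arm", "payload": {
  "series": "-5 -1 2 0 1;-10 -2 4 0 1;-14.9 -2.4 6 0 1;-14.9 -2.4 6 0 1;-14.9 -2.4 6 0 1;-14.9 -2.4 6 0 1"
}}

```text
time_s: 3.9
position: [0.6744, 0.0087, 0.1433]
tool_rot: [[1.0, 0.013, 0.015], [0.013, -1.0, -0.001], [0.015, 0.001, -1.0]]
ft_force: [0.5, 0.4, 0.3]
grip_width: 0.0855
gripper_force: 0.0
```

```bash
python3 - <<'E'
from h import *
k=anv(.09,.047+.026)
plan((k[0],k[1],.12,.7),(k[0],k[1],.068,.7))
E
```

```text
t 3.9 pos [0.6744 0.0087 0.1433] xang 0.72 w 0.0855 gf 0.0 F [0.5 0.4 0.3] q [-9. 38. 61.  0. 81. 80.]
   (np.float64(0.6721014422084676), np.float64(0.010094082060385229), 0.12, 0.7) -> [-0.26 -0.14  2.32] turn 0.0
   (np.float64(0.6721014422084676), np.float64(0.010094082060385229), 0.068, 0.7) -> [-0.34 -0.15  7.52] turn 0.0
```

Call:
{"api": "move_arm", "payload": {
  "series": "-0.3 -0.1 3 0 1;-0.3 -0.1 6 0 1;-0.3 -0.1 7.5 0 1;-0.3 -0.1 7.5 0 -1;-0.3 -0.1 7.5 0 -1;-0.3 -0.1 7.5 0 -1;-0.3 -0.1 7.5 0 -1;-0.3 -0.1 7.5 0 -1",
  "force": 40
}}

```text
time_s: 4.9
position: [0.6704, 0.0101, 0.0681]
tool_rot: [[1.0, 0.013, 0.012], [0.013, -1.0, -0.0], [0.012, 0.001, -1.0]]
ft_force: [-0.1, -0.4, 5.5]
grip_width: 0.0195
gripper_force: 41.0
```

```bash
python3 - <<'E'
from h import *
s=observe();p=s["position"]
g=.068
plan((p[0]-g*np.sin(th),p[1]+g*np.cos(th),.068,.7))
E
```

```text
t 4.9 pos [0.6704 0.0101 0.0681] xang 0.74 w 0.0195 gf 41.0 F [-0.1 -0.4  5.5] q [-9. 41. 67.  0. 71. 80.]
   (np.float64(0.6696113175076813), np.float64(0.07813073830297992), 0.068, 0.7) -> [ 0.   -6.8   0.01] turn 0.0
```

Call:
{"api": "move_arm", "payload": {
  "series": "0 -1.5 0 0 -1;0 -3 0 0 -1;0 -4.5 0 0 -1;0 -6 0 0 -1;0 -6.8 0 0 -1;0 -6.8 0 0 -1;0 -6.8 0 0 1;0 -6.8 0 0 1"
}}

```text
time_s: 5.9
position: [0.6689, 0.078, 0.0666]
tool_rot: [[1.0, 0.013, 0.01], [0.013, -1.0, -0.0], [0.01, 0.0, -1.0]]
ft_force: [-0.2, 0.5, -0.4]
grip_width: 0.055
gripper_force: 0.0
```

```bash
python3 - <<'E'
from h import *
plan((.67,.078,.15,.7),(.45,.43,.16,.7),(.4513,.4297,.16,85.8),(.4513,.4297,.11,85.8))
top=cam("top")
G=top["pixels"].min(2).astype(float)
for r in (184,190):
    row=G[r,275:375]; th_=110; e=[275+i+(th_-row[i])/(row[i+1]-row[i]) for i in range(len(row)-1) if (row[i]-th_)*(row[i+1]-th_)<0]
    print(r,[back(top,(x,r),.06)[1].round(4) for x in e])
E
```

```text
t 5.9 pos [0.6689 0.078  0.0666] xang 0.73 w 0.055 gf 0.0 F [-0.2  0.5 -0.4] q [-3. 42. 66.  0. 72. 86.]
   (0.67, 0.078, 0.15, 0.7) -> [ 0.19  0.   -8.34] turn 0.0
   (0.45, 0.43, 0.16, 0.7) -> [-21.34 -35.47  -9.56] turn 0.0
   (0.4513, 0.4297, 0.16, 85.8) -> [-21.21 -35.44  -9.55] turn -85.1
   (0.4513, 0.4297, 0.11, 85.8) -> [-21.26 -35.44  -4.55] turn -85.1
184 [np.float64(0.0112), np.float64(-0.0048), np.float64(-0.0641), np.float64(-0.0875), np.float64(-0.1241)]
190 [np.float64(-0.0648), np.float64(-0.0886), np.float64(-0.1233)]
```

Call:
{"api": "move_arm", "payload": {
  "series": "0 0 -5 0 1;-1 -2 -9.5 -10 1;-21.2 -35.4 -9.5 -85 1;-21.2 -35.4 -9.5 -85 1;-21.2 -35.4 -9.5 -85 1;-21.2 -35.4 -9.5 -85 1;-21.2 -35.4 -9.5 -85 1;-21.2 -35.4 -9.5 -85 1"
}}

```text
time_s: 6.95
position: [0.4584, 0.4178, 0.1596]
tool_rot: [[0.25, 0.968, 0.01], [0.968, -0.25, -0.0], [0.002, 0.01, -1.0]]
ft_force: [1.4, 0.3, 0.4]
grip_width: 0.0851
gripper_force: 0.0
```

```bash
python3 - <<'E'
from h import *
plan((.4513,.4297,.10,85.8),(.4513,.4297,.043,85.8))
E
```

```text
t 6.95 pos [0.4584 0.4178 0.1596] xang 75.53 w 0.0851 gf 0.0 F [1.4 0.3 0.4] q [32. 32. 69. -0. 78. 46.]
   (0.4513, 0.4297, 0.1, 85.8) -> [ 0.96 -1.05  5.96] turn -10.3
   (0.4513, 0.4297, 0.043, 85.8) -> [ 0.95 -1.11 11.66] turn -10.3
```

Call:
{"api": "move_arm", "payload": {
  "series": "0.9 -1 3 -10.3 1;0.9 -1 5.5 -10.3 1;0.9 -1 5.5 -10.3 1"
}}

```text
time_s: 7.32
position: [0.452, 0.4271, 0.1029]
tool_rot: [[0.078, 0.997, 0.007], [0.997, -0.078, -0.003], [-0.002, 0.007, -1.0]]
ft_force: [-0.1, -0.1, -0.7]
grip_width: 0.0855
gripper_force: 0.0
```

```bash
python3 - <<'E'
from h import *
plan((.4513,.4297,.043,85.8))
im=cam("side")
print([(np.round(d["point"],3).tolist(),round(d["score"],2)) for d in spotter.mark_of("shim_a","side")])
c=cv2.resize(im["pixels"][205:305,180:300],None,fx=5,fy=5,interpolation=cv2.INTER_CUBIC); cv2.imwrite("pics/s2.png",c)
E
```

```text
t 7.33 pos [0.452  0.4271 0.1029] xang 85.5 w 0.0855 gf 0.0 F [-0.1 -0.1 -0.7] q [33. 35. 73. -0. 71. 37.]
   (0.4513, 0.4297, 0.043, 85.8) -> [ 0.26 -0.14  5.99] turn -0.3
[([0.466, 0.306, 0.064], 0.68), ([0.336, 0.618, 0.011], 0.65), ([0.451, 0.428, 0.058], 0.61), ([0.529, 0.367, 0.054], 0.59), ([0.451, 0.66, 0.014], 0.58), ([0.214, 0.405, 0.009], 0.51)]
```

View pics/s2.png

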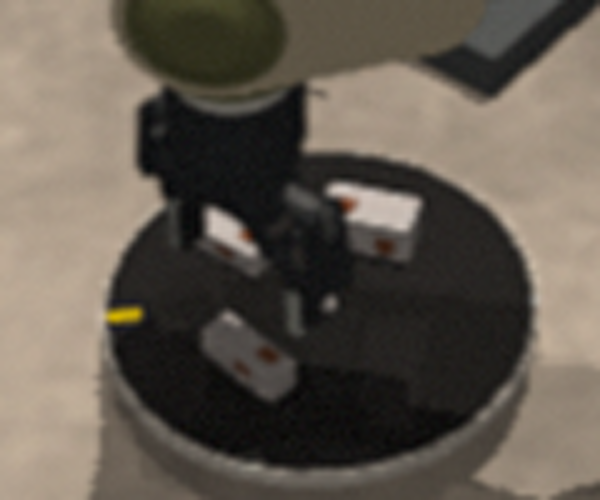

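Side crop shows the fingers straddling the near bar (side pixel about (229,275)). Descend and grip.

Call:
{"api": "move_arm", "payload": {
  "series": "0.2 -0.1 3 0 1;0.2 -0.1 6 0 1;0.2 -0.1 6 0 1;0.2 -0.1 6 0 -1;0.2 -0.1 6 0 -1;0.2 -0.1 6 0 -1;0.2 -0.1 6 0 -1",
  "force": 60
}}

```text
time_s: 8.3
position: [0.4537, 0.4303, 0.0469]
tool_rot: [[0.079, 0.997, 0.014], [0.997, -0.079, 0.002], [0.003, 0.014, -1.0]]
ft_force: [0.3, -0.6, 7.1]
grip_width: 0.0544
gripper_force: 64.2
```

```bash
python3 - <<'E'
from h import *
a=anv(0,.014)
plan((.4513,.4297,.15,85.8),(a[0],a[1],.13,90.7),(a[0],a[1],.042,90.7)); print(a)
E
```

```text
t 8.3 pos [0.4537 0.4303 0.0469] xang 85.5 w 0.0544 gf 64.2 F [ 0.3 -0.6  7.1] q [33. 39. 76. -0. 64. 37.]
   (0.4513, 0.4297, 0.15, 85.8) -> [ -0.05  -0.1  -10.31] turn -0.3
   (np.float64(0.5828289619883065), np.float64(-0.050001044824753677), 0.13, 90.7) -> [-46.84  16.76  -8.22] turn -5.2
   (np.float64(0.5828289619883065), np.float64(-0.050001044824753677), 0.042, 90.7) -> [-46.87  16.63   0.58] turn -5.2
[ 0.58282896 -0.05000104]
```

Call:
{"api": "move_arm", "payload": {
  "series": "0 0 -3 0 -1;0 0 -8.5 0 -1;-6 2.1 -8.4 -2 -1;-12 4.3 -8.3 -4 -1;-46.8 16.8 -8.2 -5.2 -1;-46.8 16.8 -8.2 -5.2 -1;-46.8 16.8 -8.2 -5.2 -1;-46.8 16.8 -8.2 -5.2 -1"
}}

```text
time_s: 9.3
position: [0.5508, 0.0659, 0.129]
tool_rot: [[-0.012, 1.0, 0.012], [1.0, 0.012, -0.0], [-0.0, 0.012, -1.0]]
ft_force: [1.1, 0.2, -0.2]
grip_width: 0.0545
gripper_force: 64.4
```

```bash
python3 - <<'E'
from h import *
a=anv(0,.014)
plan((a[0],a[1],.13,90.7),(a[0],a[1],.06,90.7))
E
```

```text
t 9.3 pos [0.5508 0.0659 0.129 ] xang 90.69 w 0.0545 gf 64.4 F [ 1.1  0.2 -0.2] q [-5. 27. 83.  0. 69. -6.]
   (np.float64(0.5828289619883065), np.float64(-0.050001044824753677), 0.13, 90.7) -> [-11.63   3.06  -0.06] turn -0.0
   (np.float64(0.5828289619883065), np.float64(-0.050001044824753677), 0.06, 90.7) -> [-11.62   2.98   6.94] turn -0.0
```

Call:
{"api": "move_arm", "payload": {
  "series": "-11.6 3.1 0 0 -1;-11.6 3.1 0 0 -1;-11.6 3.1 1 0 -1;-11.6 3 3.5 0 -1;-11.6 3 6.5 0 -1;-11.6 3 6.5 0 -1"
}}

```text
time_s: 10.05
position: [0.5813, -0.0467, 0.0621]
tool_rot: [[-0.013, 1.0, 0.007], [1.0, 0.013, 0.001], [0.001, 0.007, -1.0]]
ft_force: [-0.4, 0.5, -1.7]
grip_width: 0.0546
gripper_force: 64.3
```

```bash
python3 - <<'E'
from h import *
a=anv(0,.014)
plan((a[0],a[1],.042,90.7))
im=cam("side"); cv2.imwrite("pics/s3.png",cv2.resize(im["pixels"][120:240,200:340],None,fx=4.5,fy=4.5,interpolation=cv2.INTER_CUBIC))
E
```

```text
t 10.05 pos [ 0.5813 -0.0467  0.0621] xang 90.73 w 0.0546 gf 64.3 F [-0.4  0.5 -1.7] q [-16.  35.  83.   0.  62. -17.]
   (np.float64(0.5828289619883065), np.float64(-0.050001044824753677), 0.042, 90.7) -> [-0.34  0.14  2.01] turn 0.0
```

View pics/s3.png

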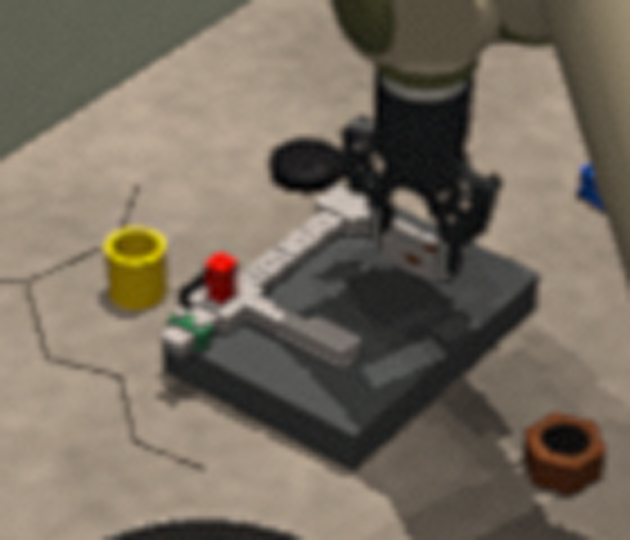

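Bar held level between the jaws (crop about (415,250)), jaw open. Lower and release.

Call:
{"api": "move_arm", "payload": {
  "series": "-0.2 0.1 1 0 -1;-0.2 0.1 1.9 0 -1;-0.2 0.1 2.1 0 -1;-0.2 0.1 2.1 0 -1;-0.2 0.1 2.1 0 1;-0.2 0.1 2.1 0 1;-0.2 0.1 2.1 0 1;-0.2 0.1 2.1 0 1"
}}

```text
time_s: 11.1
position: [0.5838, -0.0497, 0.0426]
tool_rot: [[-0.012, 1.0, 0.011], [1.0, 0.012, -0.0], [-0.0, 0.011, -1.0]]
ft_force: [-0.7, 0.3, -0.8]
grip_width: 0.0855
gripper_force: 0.0
```

```bash
cat >> h.py <<'E'
def bars(im,box,up=4,z=.066):
    y0,y1,x0,x1=box; c=im["pixels"][y0:y1,x0:x1]; g=cv2.resize(c.max(2),None,fx=up,fy=up,interpolation=cv2.INTER_CUBIC)
    n,l,s,cen=cv2.connectedComponentsWithStats((g>100).astype(np.uint8))
    for i in range(1,n):
        if 1000<s[i,4]<5000:
            pts=np.argwhere(l==i)[:,::-1].astype(np.float32); cc=(cv2.boxPoints(cv2.minAreaRect(pts))+.5)/up-.5+[x0,y0]
            w=np.array([back(im,p,z) for p in cc]); e=w[1]-w[0]; f=w[2]-w[1]; L=e if np.hypot(*e[:2])>np.hypot(*f[:2]) else f
            print("bar",w.mean(0)[:2].round(4),"LW",[round(float(np.hypot(*v[:2])),4) for v in (e,f)],"ang",round(float(np.degrees(np.arctan2(L[1],L[0]))%180),1),cc.mean(0).round(1))
E
python3 - <<'E'
from h import *
bars(cam("top"),(188,280,150,240))
print([(np.round(d["point"],3).tolist(),round(d["score"],2)) for d in spotter.mark_of("shim_a","top")])
plan((.582,-.049,.12,90.7),(.52,.367,.15,92))
E
```

```text
bar [0.523  0.3668] LW [0.0205, 0.0581] ang 2.8 [191.5 208.1]
bar [0.463  0.3072] LW [0.0306, 0.0592] ang 23.2 [213.3 230. ]
[([0.451, 0.656, 0.013], 0.72), ([0.462, 0.307, 0.063], 0.62), ([0.53, 0.369, 0.057], 0.51), ([0.338, 0.623, 0.015], 0.5), ([0.212, 0.408, 0.013], 0.5)]
t 11.2 pos [ 0.5838 -0.0497  0.0425] xang 90.7 w 0.0855 gf 0.0 F [ 0.2 -0.3  0.3] q [-17.  36.  83.   0.  60. -17.]
   (0.582, -0.049, 0.12, 90.7) -> [ 0.07 -0.09 -7.75] turn -0.0
   (0.52, 0.367, 0.15, 92) -> [ 41.74  -5.75 -10.82] turn -1.3
```

Call:
{"api": "move_arm", "payload": {
  "series": "0 0 -4 0 1;0 0 -10 0 1;6 -0.8 -10.8 -1 1;41.7 -6 -10.8 -1.3 1;41.7 -6 -10.8 -1.3 1;41.7 -6 -10.8 -1.3 1;41.7 -6 -10.8 -1.3 1;41.7 -6 -10.8 -1.3 1"
}}

```text
time_s: 12.2
position: [0.5245, 0.3208, 0.1499]
tool_rot: [[-0.035, 0.999, 0.011], [0.999, 0.035, -0.0], [-0.001, 0.011, -1.0]]
ft_force: [0.3, 0.6, 0.6]
grip_width: 0.0856
gripper_force: 0.0
```

```bash
python3 - <<'E'
from h import *
plan((.523,.367,.10,92.4),(.523,.367,.048,92.4))
E
```

```text
t 12.2 pos [0.5245 0.3208 0.1499] xang 91.99 w 0.0856 gf 0.0 F [0.3 0.6 0.6] q [21. 32. 71. -0. 76. 19.]
   (0.523, 0.367, 0.1, 92.4) -> [ 4.62 -0.05  4.99] turn -0.4
   (0.523, 0.367, 0.048, 92.4) -> [ 4.62 -0.1  10.19] turn -0.4
```

Call:
{"api": "move_arm", "payload": {
  "series": "4.6 0 3 -0.4 1;4.6 0 5 -0.4 1;4.6 -0.1 5 -0.4 1"
}}

```text
time_s: 12.58
position: [0.5221, 0.3648, 0.0982]
tool_rot: [[-0.042, 0.999, 0.008], [0.999, 0.042, -0.002], [-0.002, 0.007, -1.0]]
ft_force: [-0.9, -0.1, 0.6]
grip_width: 0.0853
gripper_force: 0.0
```

```bash
python3 - <<'E'
from h import *
plan((.523,.367,.048,92.4))
cam("side");print([(np.round(d["point"],3).tolist(),round(d["score"],2)) for d in spotter.mark_of("shim_a","side")])
E
```

```text
t 12.57 pos [0.5221 0.3648 0.0982] xang 92.43 w 0.0853 gf 0.0 F [-0.9 -0.1  0.6] q [24. 37. 71. -0. 72. 22.]
   (0.523, 0.367, 0.048, 92.4) -> [0.23 0.06 5.02] turn 0.0
[([0.451, 0.66, 0.012], 0.62), ([0.215, 0.403, 0.008], 0.62), ([0.334, 0.619, 0.012], 0.6), ([0.466, 0.305, 0.065], 0.55), ([0.526, 0.367, 0.053], 0.54), ([0.584, -0.051, 0.052], 0.5)]
```

Call:
{"api": "move_arm", "payload": {
  "series": "0.1 0 3 0 1;0.1 0 5 0 1;0.1 0 5 0 1;0.1 0 5 0 -1;0.1 0 5 0 -1;0.1 0 5 0 -1;0.1 0 5 0 -1",
  "force": 60
}}

```text
time_s: 13.55
position: [0.5243, 0.3661, 0.0518]
tool_rot: [[-0.042, 0.999, 0.014], [0.999, 0.042, 0.001], [0.001, 0.014, -1.0]]
ft_force: [-0.9, -0.2, 6.0]
grip_width: 0.0544
gripper_force: 63.4
```

```bash
python3 - <<'E'
from h import *
a=anv(0,.039)
plan((a[0],a[1],.13,90.7),(a[0],a[1],.06,90.7))
E
```

```text
t 13.55 pos [0.5243 0.3661 0.0518] xang 92.4 w 0.0544 gf 63.4 F [-0.9 -0.2  6. ] q [24. 40. 73. -0. 66. 22.]
   (np.float64(0.5825235369674253), np.float64(-0.025002910583242374), 0.13, 90.7) -> [-39.32   4.29  -7.79] turn 1.7
   (np.float64(0.5825235369674253), np.float64(-0.025002910583242374), 0.06, 90.7) -> [-39.32   4.19  -0.79] turn 1.7
```

Call:
{"api": "move_arm", "payload": {
  "series": "0 0 -3 0 -1;0 0 -7.8 0 -1;-6 0.7 -7.8 1 -1;-12 1.3 -7.8 1.7 -1;-39.3 4.3 -7.8 1.7 -1;-39.3 4.3 -7.8 1.7 -1;-39.3 4.3 -7.8 1.7 -1;-39.3 4.3 -7.8 1.7 -1"
}}

```text
time_s: 14.55
position: [0.5785, -0.0028, 0.1293]
tool_rot: [[-0.012, 1.0, 0.012], [1.0, 0.012, -0.0], [-0.001, 0.012, -1.0]]
ft_force: [0.7, 0.3, -1.6]
grip_width: 0.0538
gripper_force: 64.0
```

```bash
python3 - <<'E'
from h import *
a=anv(0,.039)
plan((a[0],a[1],.13,90.7),(a[0],a[1],.07,90.7))
E
```

```text
t 14.55 pos [ 0.5785 -0.0028  0.1293] xang 90.69 w 0.0538 gf 64.0 F [ 0.7  0.3 -1.6] q [-12.  30.  79.   0.  70. -13.]
   (np.float64(0.5825235369674253), np.float64(-0.025002910583242374), 0.13, 90.7) -> [-2.23  0.37 -0.06] turn -0.0
   (np.float64(0.5825235369674253), np.float64(-0.025002910583242374), 0.07, 90.7) -> [-2.22  0.3   5.94] turn -0.0
```

Call:
{"api": "move_arm", "payload": {
  "series": "-2.2 0.3 0 0 -1;-2.2 0.3 3 0 -1;-2.2 0.3 6 0 -1;-2.2 0.3 6 0 -1"
}}

```text
time_s: 15.05
position: [0.5812, -0.0218, 0.0672]
tool_rot: [[-0.013, 1.0, 0.007], [1.0, 0.013, 0.001], [0.001, 0.007, -1.0]]
ft_force: [-0.4, -0.5, -2.0]
grip_width: 0.0543
gripper_force: 64.0
```

```bash
python3 - <<'E'
from h import *
a=anv(0,.039)
plan((a[0],a[1],.0465,90.7))
cam("side");print([(np.round(d["point"],3).tolist(),round(d["score"],2)) for d in spotter.mark_of("shim_a","side")])
E
```

```text
t 15.05 pos [ 0.5812 -0.0218  0.0672] xang 90.73 w 0.0543 gf 64.0 F [-0.4 -0.5 -2. ] q [-14.  34.  83.   0.  63. -15.]
   (np.float64(0.5825235369674253), np.float64(-0.025002910583242374), 0.0465, 90.7) -> [-0.32  0.11  2.07] turn 0.0
[([0.585, -0.021, 0.068], 0.67), ([0.468, 0.307, 0.064], 0.67), ([0.583, -0.05, 0.052], 0.54), ([0.214, 0.405, 0.01], 0.53), ([0.338, 0.618, 0.013], 0.52), ([0.455, 0.66, 0.012], 0.46), ([0.778, -0.158, 0.006], 0.24)]
```

Call:
{"api": "move_arm", "payload": {
  "series": "-0.1 0.1 1 0 -1;-0.1 0.1 1.9 0 -1;-0.1 0.1 2.1 0 -1;-0.1 0.1 2.1 0 -1;-0.1 0.1 2.1 0 1;-0.1 0.1 2.1 0 1;-0.1 0.1 2.1 0 1;-0.1 0.1 2.1 0 1"
}}

```text
time_s: 16.15
position: [0.5835, -0.0237, 0.0476]
tool_rot: [[-0.012, 1.0, 0.011], [1.0, 0.012, -0.0], [-0.0, 0.011, -1.0]]
ft_force: [-0.7, -0.0, -0.3]
grip_width: 0.0855
gripper_force: 0.0
```

```bash
python3 - <<'E'
from h import *
bars(cam("top"),(188,280,150,240),z=.074)
plan((.463,.307,.15,113.2))
E
```

```text
bar [0.4629 0.3063] LW [0.0304, 0.0587] ang 23.2 [213.3 229.9]
bar [0.3694 0.2475] LW [0.0236, 0.0806] ang 179.9 [235.  264.4]
t 16.2 pos [ 0.5835 -0.0236  0.0475] xang 90.69 w 0.0854 gf 0.0 F [ 0.  -0.5 -0.9] q [-14.  36.  84.   0.  60. -15.]
   (0.463, 0.307, 0.15, 113.2) -> [ 33.2  -11.54 -10.38] turn -22.5
```

Call:
{"api": "move_arm", "payload": {
  "series": "0 0 -4 0 1;0 0 -10 0 1;6 -2 -10.4 -5 1;33.2 -11.5 -10.4 -22.5 1;33.2 -11.5 -10.4 -22.5 1;33.2 -11.5 -10.4 -22.5 1;33.2 -11.5 -10.4 -22.5 1;33.2 -11.5 -10.4 -22.5 1"
}}

```text
time_s: 17.2
position: [0.462, 0.3093, 0.1503]
tool_rot: [[-0.396, 0.918, 0.011], [0.918, 0.396, 0.0], [-0.004, 0.01, -1.0]]
ft_force: [-0.1, 0.3, 0.0]
grip_width: 0.0856
gripper_force: 0.0
```

```bash
python3 - <<'E'
from h import *
plan((.463,.306,.105,113.2),(.463,.306,.053,113.2))
E
```

```text
t 17.2 pos [0.462  0.3093 0.1503] xang 113.3 w 0.0856 gf 0.0 F [-0.1  0.3  0. ] q [22. 26. 81. -0. 72. -2.]
   (0.463, 0.306, 0.105, 113.2) -> [-0.32 -0.08  4.53] turn 0.1
   (0.463, 0.306, 0.053, 113.2) -> [-0.3  -0.14  9.73] turn 0.1
```

Call:
{"api": "move_arm", "payload": {
  "series": "-0.4 0 3 0 1;-0.4 0 4.5 0 1;-0.4 0 4.5 0 1"
}}

```text
time_s: 17.58
position: [0.4652, 0.3028, 0.1044]
tool_rot: [[-0.393, 0.919, 0.009], [0.919, 0.393, -0.001], [-0.004, 0.008, -1.0]]
ft_force: [0.1, 0.6, 0.5]
grip_width: 0.0856
gripper_force: 0.0
```

```bash
python3 - <<'E'
from h import *
plan((.463,.306,.051,113.2))
cam("side");print([(np.round(d["point"],3).tolist(),round(d["score"],2)) for d in spotter.mark_of("shim_a","side")])
E
```

```text
t 17.57 pos [0.4652 0.3028 0.1044] xang 113.15 w 0.0856 gf 0.0 F [0.1 0.6 0.5] q [21. 29. 85. -0. 66. -2.]
   (0.463, 0.306, 0.051, 113.2) -> [ 0.41 -0.12  5.34] turn -0.1
[([0.214, 0.405, 0.01], 0.7), ([0.462, 0.306, 0.066], 0.62), ([0.334, 0.621, 0.012], 0.5), ([0.587, -0.052, 0.052], 0.48)]
```

Call:
{"api": "move_arm", "payload": {
  "series": "0.4 0 3 0 1;0.4 -0.1 5.3 0 1;0.4 -0.1 5.3 0 1;0.4 -0.1 5.3 0 -1;0.4 -0.1 5.3 0 -1;0.4 -0.1 5.3 0 -1;0.4 -0.1 5.3 0 -1",
  "force": 70
}}

```text
time_s: 18.55
position: [0.4645, 0.3068, 0.0539]
tool_rot: [[-0.394, 0.919, 0.014], [0.919, 0.394, 0.001], [-0.005, 0.013, -1.0]]
ft_force: [-0.2, -0.2, 6.3]
grip_width: 0.0547
gripper_force: 75.1
```

```bash
python3 - <<'E'
from h import *
a=anv(0,.071)
plan((a[0],a[1],.13,90.7),(a[0],a[1],.07,90.7))
E
```

```text
t 18.55 pos [0.4645 0.3068 0.0539] xang 113.19 w 0.0547 gf 75.1 F [-0.2 -0.2  6.3] q [21. 33. 88. -0. 58. -2.]
   (np.float64(0.5821325929406974), np.float64(0.0069947012458920765), 0.13, 90.7) -> [-32.23  -0.9   -7.47] turn 22.5
   (np.float64(0.5821325929406974), np.float64(0.0069947012458920765), 0.07, 90.7) -> [-32.2   -0.98  -1.47] turn 22.5
```

Call:
{"api": "move_arm", "payload": {
  "series": "0 0 -3 0 -1;0 0 -7.5 0 -1;-6 -0.2 -7.5 5 -1;-12 -0.4 -7.5 14 -1;-32.2 -0.9 -7.5 22.5 -1;-32.2 -0.9 -7.5 22.5 -1;-32.2 -0.9 -7.5 22.5 -1;-32.2 -0.9 -7.5 22.5 -1"
}}

```text
time_s: 19.55
position: [0.5822, 0.0036, 0.1287]
tool_rot: [[-0.008, 1.0, 0.012], [1.0, 0.008, -0.001], [-0.001, 0.012, -1.0]]
ft_force: [-0.4, 0.6, -2.5]
grip_width: 0.0546
gripper_force: 75.7
```

```bash
python3 - <<'E'
from h import *
a=anv(0,.071)
plan((a[0],a[1],.07,90.7))
E
```

```text
t 19.55 pos [0.5822 0.0036 0.1287] xang 90.46 w 0.0546 gf 75.7 F [-0.4  0.6 -2.5] q [-11.  30.  79.   0.  71. -12.]
   (np.float64(0.5821325929406974), np.float64(0.0069947012458920765), 0.07, 90.7) -> [ 0.35 -0.07  5.87] turn -0.2
```

Call:
{"api": "move_arm", "payload": {
  "series": "0.3 0 2.5 -0.2 -1;0.3 0 5.5 -0.2 -1;0.3 0 5.5 -0.2 -1;0.3 0 5.5 -0.2 -1"
}}

```text
time_s: 20.05
position: [0.5823, 0.0104, 0.0747]
tool_rot: [[-0.016, 1.0, 0.012], [1.0, 0.016, -0.0], [-0.001, 0.012, -1.0]]
ft_force: [0.2, 0.2, -2.3]
grip_width: 0.0545
gripper_force: 75.6
```

```bash
python3 - <<'E'
from h import *
a=anv(0,.071)
plan((a[0],a[1],.0488,90.7))
im=cam("side"); cv2.imwrite("pics/s4.png",cv2.resize(im["pixels"][120:240,200:340],None,fx=4.5,fy=4.5,interpolation=cv2.INTER_CUBIC))
E
```

```text
t 20.05 pos [0.5823 0.0104 0.0747] xang 90.93 w 0.0545 gf 75.6 F [ 0.2  0.2 -2.3] q [-11.  34.  82.   0.  63. -12.]
   (np.float64(0.5821325929406974), np.float64(0.0069947012458920765), 0.0488, 90.7) -> [-0.34 -0.05  2.59] turn 0.2
```

View pics/s4.png

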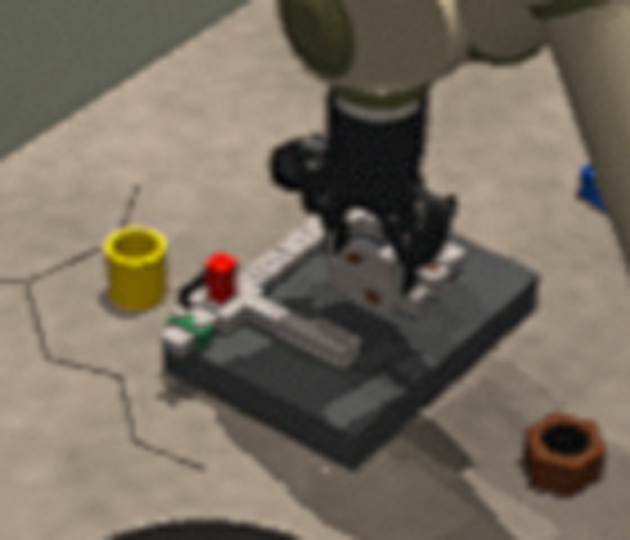

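The crop shows D held between the jaws at about (370,275), with the other two behind it at about (430,265). Lower and release.

Call:
{"api": "move_arm", "payload": {
  "series": "-0.2 0 1.5 0.2 -1;-0.2 0 2.4 0.2 -1;-0.2 0 2.6 0.2 -1;-0.2 0 2.6 0.2 -1;-0.2 0 2.6 0.2 1;-0.2 0 2.6 0.2 1;-0.2 0 2.6 0.2 1;-0.2 0 -2 0.2 1"
}}

```text
time_s: 21.1
position: [0.5801, 0.0082, 0.0912]
tool_rot: [[-0.012, 1.0, 0.004], [1.0, 0.012, 0.001], [0.001, 0.004, -1.0]]
ft_force: [0.6, -1.4, 1.2]
grip_width: 0.0853
gripper_force: 0.0
```

Call:
{"api": "move_arm", "payload": {
  "series": "-1 0 -6 5 1;-1 0 -8 15 1;-1 0 -8 26 1;-1 0 -8 36 1;-1 0 -8 47 1;-1 0 -8 57 1;-1 0 -8 68 1;-1 0 -8 78 1"
}}

```text
time_s: 22.1
position: [0.5809, -0.002, 0.1733]
tool_rot: [[0.977, 0.214, 0.011], [0.214, -0.977, -0.0], [0.01, 0.002, -1.0]]
ft_force: [0.3, 1.0, -0.5]
grip_width: 0.0853
gripper_force: 0.0
```

```bash
python3 - <<'E'
from h import *
plan((.67,.078,.16,.7),(.67,.078,.068,.7))
E
```

```text
t 22.1 pos [ 0.5809 -0.002   0.1733] xang 12.35 w 0.0853 gf 0.0 F [ 0.3  1.  -0.5] q [-12.  27.  75.   0.  77.  66.]
   (0.67, 0.078, 0.16, 0.7) -> [10.4  -5.91  1.43] turn 11.7
   (0.67, 0.078, 0.068, 0.7) -> [10.31 -5.93 10.63] turn 11.7
```

Call:
{"api": "move_arm", "payload": {
  "series": "5 -3 1 6 1;10.4 -5.9 1.4 11.7 1;10.4 -5.9 1.4 11.7 1;10.4 -5.9 4 11.7 1;10.4 -5.9 4 11.7 1"
}}

```text
time_s: 22.72
position: [0.6685, 0.0779, 0.1327]
tool_rot: [[1.0, 0.017, 0.006], [0.017, -1.0, -0.0], [0.006, 0.0, -1.0]]
ft_force: [-1.4, 0.1, -0.7]
grip_width: 0.0854
gripper_force: 0.0
```

```bash
python3 - <<'E'
from h import *
plan((.670,.078,.068,.7))
im=cam("top"); cv2.imwrite("pics/t5.png",cv2.resize(im["pixels"][138:222,268:380],None,fx=6,fy=6,interpolation=cv2.INTER_CUBIC))
E
```

```text
t 22.73 pos [0.6685 0.0779 0.1327] xang 1.0 w 0.0854 gf 0.0 F [-1.4  0.1 -0.7] q [-3. 38. 62.  0. 80. 86.]
   (0.67, 0.078, 0.068, 0.7) -> [ 0.11 -0.    6.47] turn 0.3
```

View pics/t5.png

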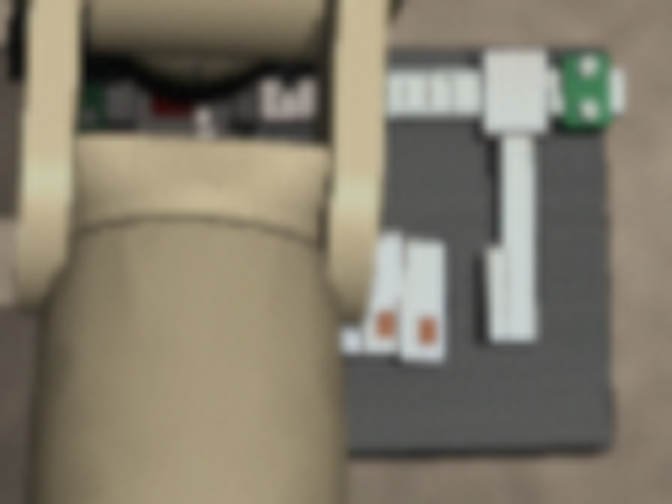

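Picture: the two thinner bars sit at crop (385,290) and (425,300) and D is mostly hidden at (350,340). All lie along x between the jaws, with B about 18 mm off the fixed jaw (it seems to have been knocked). The pack will square up on closing. Now grip the knob.

Call:
{"api": "move_arm", "payload": {
  "series": "0.1 0 3 0.3 1;0.1 0 6.2 0.3 1;0.1 0 6.4 0.3 1;0.1 0 6.4 0.3 -1;0.1 0 6.4 0.3 -1;0.1 0 6.4 0.3 -1;0.1 0 6.4 0.3 -1",
  "force": 110
}}

```text
time_s: 23.65
position: [0.6716, 0.0785, 0.0715]
tool_rot: [[1.0, 0.012, 0.012], [0.012, -1.0, -0.0], [0.012, 0.0, -1.0]]
ft_force: [0.9, 0.5, -0.2]
grip_width: 0.018
gripper_force: 107.5
```

Call:
{"api": "move_arm", "payload": {
  "series": "0 0.6 0 0 -1;0 1.2 0 0 -1;0 1.8 0 0 -1;0 2.4 0 0 -1;0 3 0 0 -1;0 3.5 0 0 -1;0 4 0 0 -1;0 4 0 0 -1"
}}

```text
time_s: 24.65
position: [0.672, 0.0384, 0.0715]
tool_rot: [[1.0, 0.012, 0.011], [0.012, -1.0, 0.0], [0.011, -0.0, -1.0]]
ft_force: [-2.5, 1.1, 6.4]
grip_width: 0.0179
gripper_force: 108.2
```

```bash
python3 - <<'E'
from h import *
plan()
im=cam("side"); cv2.imwrite("pics/s6.png",cv2.resize(im["pixels"][120:240,200:340],None,fx=4.5,fy=4.5,interpolation=cv2.INTER_CUBIC))
E
```

```text
t 24.65 pos [0.672  0.0384 0.0715] xang 0.69 w 0.0179 gf 108.2 F [-2.5  1.1  6.4] q [-7. 42. 66.  0. 72. 82.]
```

View pics/s6.png

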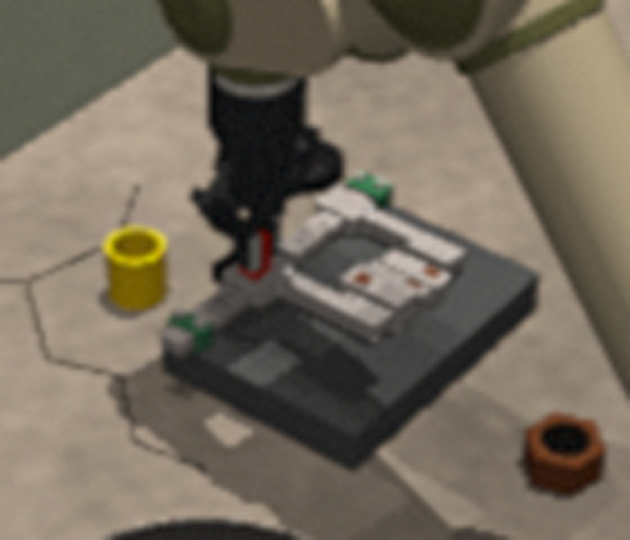

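The jaw is in contact with the neat pack (crop (360–440, 270)). Close slowly, watching the force.

Call:
{"api": "move_arm", "payload": {
  "series": "0 0.2 0 0 -1;0 0.4 0 0 -1;0 0.5 0 0 -1;0 0.5 0 0 -1"
}}

```text
time_s: 25.2
position: [0.672, 0.034, 0.0715]
tool_rot: [[1.0, 0.012, 0.012], [0.012, -1.0, 0.001], [0.012, -0.001, -1.0]]
ft_force: [-2.4, 3.6, 6.2]
grip_width: 0.018
gripper_force: 108.2
```

Call:
{"api": "move_arm", "payload": {
  "series": "0 0.1 0 0 -1;0 0.2 0 0 -1;0 0.2 0 0 -1"
}}

```text
time_s: 25.58
position: [0.6721, 0.0321, 0.0714]
tool_rot: [[1.0, 0.012, 0.011], [0.012, -1.0, 0.001], [0.011, -0.001, -1.0]]
ft_force: [-1.9, 3.4, 7.2]
grip_width: 0.018
gripper_force: 108.2
```

Call:
{"api": "move_arm", "payload": {
  "series": "0 0.1 0 0 -1;0 0.2 0 0 -1;0 0.2 0 0 -1"
}}

```text
time_s: 25.95
position: [0.6721, 0.0301, 0.0715]
tool_rot: [[1.0, 0.012, 0.012], [0.012, -1.0, 0.001], [0.012, -0.001, -1.0]]
ft_force: [-3.0, 3.4, 6.9]
grip_width: 0.0179
gripper_force: 108.3
```

Call:
{"api": "move_arm", "payload": {
  "series": "0 0.1 0 0 -1;0 0.1 0 0 -1"
}}

```text
time_s: 26.2
position: [0.6721, 0.0291, 0.0714]
tool_rot: [[1.0, 0.012, 0.011], [0.012, -1.0, 0.001], [0.011, -0.001, -1.0]]
ft_force: [-3.1, 3.4, 6.9]
grip_width: 0.0177
gripper_force: 108.3
```

Call:
{"api": "move_arm", "payload": {
  "series": "0 0.1 0 0 -1;0 0.1 0 0 -1"
}}

```text
time_s: 26.45
position: [0.6721, 0.0281, 0.0715]
tool_rot: [[1.0, 0.012, 0.011], [0.012, -1.0, 0.001], [0.011, -0.001, -1.0]]
ft_force: [-3.0, 3.6, 6.4]
grip_width: 0.0178
gripper_force: 108.3
```

Call:
{"api": "move_arm", "payload": {
  "series": "0 0.1 0 0 -1;0 0.1 0 0 -1"
}}

```text
time_s: 26.7
position: [0.6721, 0.0275, 0.0715]
tool_rot: [[1.0, 0.013, 0.011], [0.013, -1.0, 0.002], [0.012, -0.001, -1.0]]
ft_force: [-2.7, 6.1, 6.4]
grip_width: 0.0176
gripper_force: 108.2
```

```bash
python3 - <<'E'
from h import *
plan()
im=cam("side"); cv2.imwrite("pics/s7.png",cv2.resize(im["pixels"][155:215,245:325],None,fx=8,fy=8,interpolation=cv2.INTER_CUBIC))
E
```

```text
t 26.7 pos [0.6721 0.0275 0.0715] xang 0.72 w 0.0176 gf 108.2 F [-2.7  6.1  6.4] q [-8. 41. 66.  0. 72. 81.]
```

View pics/s7.png

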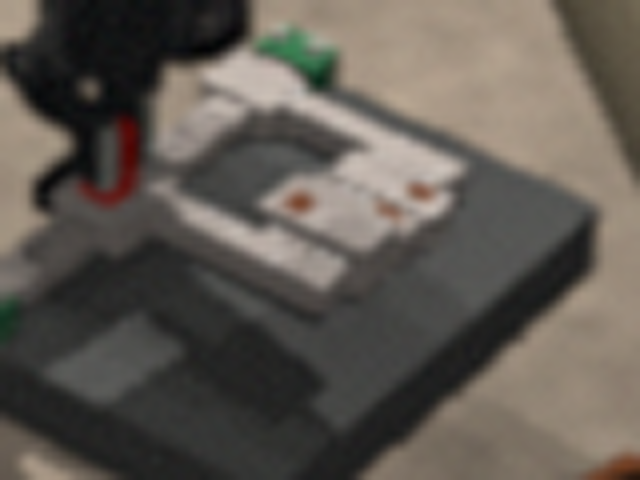

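The pack now spans jaw to jaw, and the force is starting to rise.

Call:
{"api": "move_arm", "payload": {
  "series": "0 0.1 0 0 -1;0 0.1 0 0 -1"
}}

```text
time_s: 27.0
position: [0.6721, 0.0275, 0.0715]
tool_rot: [[1.0, 0.013, 0.012], [0.013, -1.0, 0.003], [0.012, -0.003, -1.0]]
ft_force: [-2.1, 10.1, 5.9]
grip_width: 0.0175
gripper_force: 108.3
```

Call:
{"api": "move_arm", "payload": {
  "series": "0 0.1 0 0 -1;0 0.1 0 0 -1"
}}

```text
time_s: 27.25
position: [0.6721, 0.0275, 0.0715]
tool_rot: [[1.0, 0.013, 0.012], [0.013, -1.0, 0.004], [0.012, -0.004, -1.0]]
ft_force: [-1.1, 13.5, 6.9]
grip_width: 0.018
gripper_force: 108.4
```

Call:
{"api": "move_arm", "payload": {
  "series": "0 0.06 0 0 -1;0 0.06 0 0 -1;0 0.06 0 0 -1;0 0.06 0 0 -1;0 0.06 0 0 -1;0 0.06 0 0 -1;0 0.06 0 0 -1;0 0.06 0 0 -1"
}}

```text
time_s: 28.25
position: [0.6721, 0.0274, 0.0715]
tool_rot: [[1.0, 0.014, 0.012], [0.014, -1.0, 0.005], [0.012, -0.005, -1.0]]
ft_force: [-1.7, 16.5, 7.2]
grip_width: 0.0177
gripper_force: 108.4
```

Call:
{"api": "move_arm", "payload": {
  "series": "0 0 0 0 -1;0 0 0 0 -1;0 0 0 0 -1;0 0 0 0 -1;0 0 0 0 -1;0 0 0 0 -1"
}}

```text
time_s: 29.0
position: [0.6721, 0.0274, 0.0715]
tool_rot: [[1.0, 0.014, 0.012], [0.014, -1.0, 0.005], [0.012, -0.005, -1.0]]
ft_force: [-2.2, 17.0, 7.2]
grip_width: 0.0176
gripper_force: 108.4
```

```bash
python3 - <<'E'
from h import *
im=cam("top"); plan()
cv2.imwrite("pics/t8.png",cv2.resize(im["pixels"][138:222,268:380],None,fx=6,fy=6,interpolation=cv2.INTER_CUBIC))
E
```

```text
t 29.05 pos [0.6721 0.0274 0.0715] xang 0.78 w 0.0178 gf 108.4 F [-1.8 16.4  7.2] q [-8. 41. 66.  0. 72. 81.]
```

View pics/t8.png

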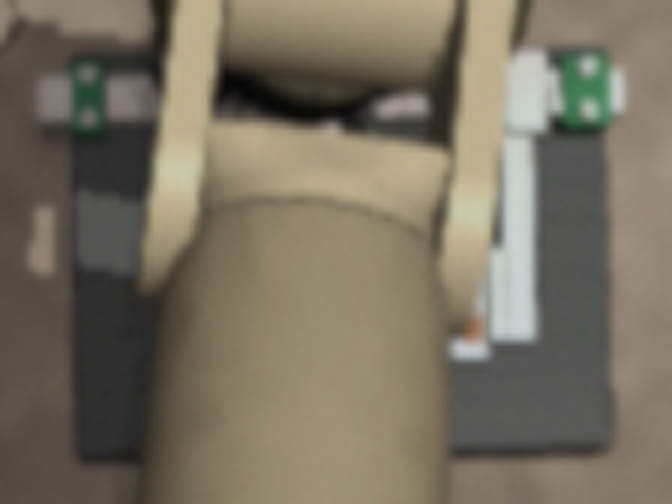

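B is flush on the fixed jaw (crop (470,340)), held for over a second at about 16 N. Slide the jaw back and let go.

Call:
{"api": "move_arm", "payload": {
  "series": "0 -0.5 0 0 -1;0 -1.5 0 0 -1;0 -2.5 0 0 -1;0 -3.5 0 0 -1;0 -4.5 0 0 -1;0 -5.1 0 0 -1;0 -5.1 0 0 -1;0 -5.1 0 0 1"
}}

```text
time_s: 30.05
position: [0.6715, 0.0748, 0.0704]
tool_rot: [[1.0, 0.012, 0.011], [0.012, -1.0, -0.0], [0.011, 0.0, -1.0]]
ft_force: [-0.5, -0.1, -0.2]
grip_width: 0.0346
gripper_force: 0.0
```

Call:
{"api": "move_arm", "payload": {
  "series": "0 0 0 0 1;0 0 0 0 1;0 0 -4 0 1;0 0 -8 0 1;-3 1 -9 -8 1;-6 3 -9 -18 1;-8 4.5 -9 -28 1;-9 5.5 -9 -38 1"
}}

```text
time_s: 31.05
position: [0.5803, 0.0181, 0.1597]
tool_rot: [[0.777, 0.629, 0.011], [0.629, -0.777, -0.0], [0.008, 0.007, -1.0]]
ft_force: [0.4, -0.6, -0.3]
grip_width: 0.0851
gripper_force: 0.0
```

```bash
python3 - <<'E'
from h import *
a=anv(0,.052)
plan((a[0],a[1],.12,90.7),(a[0],a[1],.042,90.7))
cam("side");print([(np.round(d["point"],3).tolist(),round(d["score"],2)) for d in spotter.mark_of("shim_a","side")],[(np.round(d["point"],3).tolist(),round(d["score"],2)) for d in spotter.mark_of("knob_top","side")])
E
```

```text
t 31.05 pos [0.5803 0.0181 0.1597] xang 39.0 w 0.0851 gf 0.0 F [ 0.4 -0.6 -0.3] q [-10.  28.  77.   0.  75.  41.]
   (np.float64(0.5823647159565671), np.float64(-0.012003880777656503), 0.12, 90.7) -> [-1.77  2.44  3.97] turn -51.7
   (np.float64(0.5823647159565671), np.float64(-0.012003880777656503), 0.042, 90.7) -> [-1.83  2.39 11.77] turn -51.7
[([0.455, 0.66, 0.009], 0.62), ([0.216, 0.401, 0.01], 0.62), ([0.587, -0.037, 0.045], 0.58), ([0.336, 0.622, 0.011], 0.55), ([0.586, -0.014, 0.06], 0.48), ([0.579, -0.056, 0.053], 0.38)] [([0.677, 0.076, 0.095], 0.79)]
```

Call:
{"api": "move_arm", "payload": {
  "series": "-1.8 2.4 1 -10.6 1;-1.8 2.4 2 -21 1;-1.8 2.4 3 -31.5 1;-1.8 2.4 4 -42 1;-1.8 2.4 4 -51.7 1;-1.8 2.4 4 -51.7 1"
}}

```text
time_s: 31.95
position: [0.5831, -0.0108, 0.1193]
tool_rot: [[-0.003, 1.0, 0.011], [1.0, 0.003, -0.0], [-0.0, 0.011, -1.0]]
ft_force: [-0.3, -0.6, -0.2]
grip_width: 0.0852
gripper_force: 0.0
```

```bash
python3 - <<'E'
from h import *
a=anv(.001,.052)
plan((a[0],a[1],.045,90.7))
E
```

```text
t 31.95 pos [ 0.5831 -0.0108  0.1193] xang 90.16 w 0.0852 gf 0.0 F [-0.3 -0.6 -0.2] q [-13.  31.  79.   0.  70. -13.]
   (np.float64(0.5833646413262276), np.float64(-0.011991663776821253), 0.045, 90.7) -> [-0.12 -0.06  7.43] turn -0.5
```

Call:
{"api": "move_arm", "payload": {
  "series": "-0.1 0 3 -0.5 1;-0.1 0 6.5 -0.5 1;-0.1 0 7.4 -0.5 1;-0.1 0 7.4 -0.5 1;-0.1 0 7.4 -0.5 -1;-0.1 0 7.4 -0.5 -1;-0.1 0 7.4 -0.5 -1;-0.1 0 7.4 -0.5 -1",
  "force": 70
}}

```text
time_s: 32.95
position: [0.584, -0.0123, 0.0471]
tool_rot: [[-0.015, 1.0, 0.013], [1.0, 0.015, -0.001], [-0.001, 0.013, -1.0]]
ft_force: [-1.5, 0.2, 6.2]
grip_width: 0.0543
gripper_force: 74.9
```

```bash
python3 - <<'E'
from h import *
plan((.471,-.42,.15,80.5),(.471,-.42,.04,80.5))
E
```

```text
t 32.95 pos [ 0.584  -0.0123  0.0471] xang 90.87 w 0.0543 gf 74.9 F [-1.5  0.2  6.2] q [-13.  36.  84.   0.  60. -14.]
   (0.471, -0.42, 0.15, 80.5) -> [-40.6  -11.78 -10.41] turn 10.4
   (0.471, -0.42, 0.04, 80.5) -> [-40.59 -11.93   0.59] turn 10.4
```

Call:
{"api": "move_arm", "payload": {
  "series": "0 0 -3 0 -1;0 0 -8 0 -1;-5 -1.5 -10.4 2 -1;-11 -3.2 -10.4 6 -1;-40.6 -11.8 -10.4 10.4 -1;-40.6 -11.8 -10.4 10.4 -1;-40.6 -11.8 -10.4 10.4 -1;-40.6 -11.8 -10.4 10.4 -1"
}}

```text
time_s: 33.95
position: [0.4851, -0.3656, 0.1488]
tool_rot: [[0.166, 0.986, 0.011], [0.986, -0.166, -0.0], [0.002, 0.011, -1.0]]
ft_force: [0.9, 0.5, -3.0]
grip_width: 0.0547
gripper_force: 75.5
```

```bash
python3 - <<'E'
from h import *
plan((.471,-.42,.15,80.5),(.471,-.42,.04,80.5))
E
```

```text
t 33.95 pos [ 0.4851 -0.3656  0.1488] xang 80.46 w 0.0547 gf 75.5 F [ 0.9  0.5 -3. ] q [-48.  31.  73.   0.  76. -39.]
   (0.471, -0.42, 0.15, 80.5) -> [-5.6  -0.49 -0.13] turn -0.0
   (0.471, -0.42, 0.04, 80.5) -> [-5.61 -0.61 10.87] turn -0.0
```

Call:
{"api": "move_arm", "payload": {
  "series": "-5.6 -0.5 0 0 -1;-5.6 -0.5 1 0 -1;-5.6 -0.5 5 0 -1;-5.6 -0.5 9 0 -1;-5.6 -0.5 10 0 -1;-5.6 -0.5 10 0 -1"
}}

```text
time_s: 34.7
position: [0.4733, -0.4179, 0.0489]
tool_rot: [[0.165, 0.986, 0.011], [0.986, -0.165, -0.0], [0.002, 0.011, -1.0]]
ft_force: [1.0, -0.7, -2.3]
grip_width: 0.0546
gripper_force: 75.3
```

```bash
python3 - <<'E'
from h import *
plan((.471,-.42,.012,80.5))
im=cam("side"); cv2.imwrite("pics/s9.png",cv2.resize(im["pixels"][110:210,290:430],None,fx=4.5,fy=4.5,interpolation=cv2.INTER_CUBIC))
E
```

```text
t 34.7 pos [ 0.4733 -0.4179  0.0489] xang 80.52 w 0.0546 gf 75.3 F [ 1.  -0.7 -2.3] q [-52.  39.  75.   1.  65. -43.]
   (0.471, -0.42, 0.012, 80.5) -> [-0.25 -0.23  3.68] turn 0.0
```

View pics/s9.png

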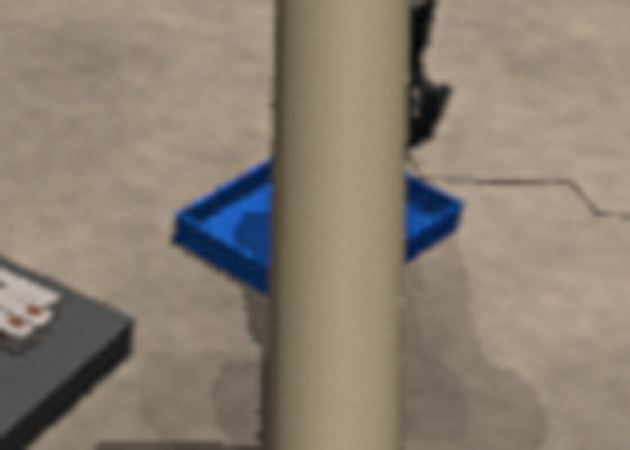

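The arm hides the grasp in this crop. The tray rim shows at (180–460, 200) and the remaining bars at (25,300). The width still shows the grip holding, so lower and release.

Call:
{"api": "move_arm", "payload": {
  "series": "-0.2 -0.2 2 0 -1;-0.2 -0.2 3.4 0 -1;-0.2 -0.2 3.7 0 -1;-0.2 -0.2 3.7 0 -1"
}}

```text
time_s: 35.25
position: [0.4713, -0.4201, 0.0119]
tool_rot: [[0.165, 0.986, 0.011], [0.986, -0.165, -0.001], [0.001, 0.011, -1.0]]
ft_force: [0.6, 0.6, -2.6]
grip_width: 0.0545
gripper_force: 75.6
```

Call:
{"api": "move_arm", "payload": {
  "series": "0 0 0 0 1;0 0 0 0 1;0 0 0 0 1;0 0 -4 0 1;0 0 -9 0 1;0 0 -13 0 1;0 0 -13 0 1"
}}

```text
time_s: 36.12
position: [0.4705, -0.4209, 0.145]
tool_rot: [[0.165, 0.986, 0.015], [0.986, -0.165, -0.006], [-0.003, 0.016, -1.0]]
ft_force: [-0.3, 0.5, -0.7]
grip_width: 0.0857
gripper_force: 0.0
```

```bash
python3 - <<'E'
from h import *
a=anv(0,.032)
cam("side");print([(np.round(d["point"],3).tolist(),round(d["score"],2)) for d in spotter.mark_of("shim_a","side")])
im=cam("top");print([(np.round(d["point"],3).tolist(),round(d["score"],2)) for d in spotter.mark_of("shim_a","top")])
G=im["pixels"].min(2).astype(float)
bars(im,(155,215,290,350),z=.06)
plan((a[0],a[1],.12,90.7))
E
```

```text
[([0.453, 0.657, 0.014], 0.64), ([0.581, -0.057, 0.052], 0.6), ([0.584, -0.036, 0.046], 0.56), ([0.333, 0.621, 0.012], 0.51), ([0.215, 0.405, 0.008], 0.47)]
[([0.21, 0.409, 0.014], 0.74), ([0.583, -0.053, 0.046], 0.69), ([0.471, -0.422, 0.021], 0.6), ([0.585, -0.038, 0.052], 0.53), ([0.45, 0.659, 0.011], 0.46), ([0.337, 0.624, 0.014], 0.46)]
t 36.33 pos [ 0.4693 -0.4194  0.14  ] xang 80.49 w 0.0851 gf 0.0 F [ 0.1  0.2 -0.2] q [-53.  34.  69.   0.  77. -43.]
   (np.float64(0.5826090559732721), np.float64(-0.03200238817086554), 0.12, 90.7) -> [40.08  4.76  2.17] turn -10.2
```

Call:
{"api": "move_arm", "payload": {
  "series": "40.1 4.8 0 -10.2 1;40.1 4.8 0 -10.2 1;40.1 4.8 0 -10.2 1;40.1 4.8 0 -10.2 1;40.1 4.8 0 -10.2 1;40.1 4.8 0 -10.2 1;40.1 4.8 0 -10.2 1;40.1 4.8 2 -10.2 1"
}}

```text
time_s: 37.33
position: [0.584, -0.03, 0.1222]
tool_rot: [[-0.016, 1.0, 0.012], [1.0, 0.016, -0.0], [-0.0, 0.012, -1.0]]
ft_force: [-0.1, -0.5, -0.6]
grip_width: 0.0856
gripper_force: 0.0
```

```bash
python3 - <<'E'
from h import *
a=anv(.001,.032)
cam("side");print([(np.round(d["point"],3).tolist(),round(d["score"],2)) for d in spotter.mark_of("shim_a","side")])
plan((a[0],a[1],.08,90.7),(a[0],a[1],.043,90.7))
E
```

```text
[([0.449, 0.659, 0.012], 0.65), ([0.214, 0.404, 0.008], 0.61), ([0.334, 0.621, 0.01], 0.55), ([0.474, -0.421, 0.022], 0.52), ([0.58, -0.058, 0.052], 0.47), ([0.588, -0.037, 0.047], 0.4)]
t 37.42 pos [ 0.5821 -0.0314  0.1197] xang 90.76 w 0.0852 gf 0.0 F [-1.1 -0.4  0.4] q [-15.  31.  79.   0.  70. -16.]
   (np.float64(0.5836089813429325), np.float64(-0.031990171170030286), 0.08, 90.7) -> [-0.07  0.13  3.97] turn 0.1
   (np.float64(0.5836089813429325), np.float64(-0.031990171170030286), 0.043, 90.7) -> [-0.07  0.11  7.67] turn 0.1
```

Call:
{"api": "move_arm", "payload": {
  "series": "0.15 0.1 3 0 1;0.15 0.1 6.5 0 1;0.15 0.1 7.6 0 1;0.15 0.1 7.6 0 1;0.15 0.1 7.6 0 -1;0.15 0.1 7.6 0 -1;0.15 0.1 7.6 0 -1;0.15 0.1 7.6 0 -1",
  "force": 70
}}

```text
time_s: 38.42
position: [0.5857, -0.031, 0.0484]
tool_rot: [[-0.012, 1.0, 0.013], [1.0, 0.012, -0.001], [-0.001, 0.013, -1.0]]
ft_force: [-1.6, -0.6, 8.9]
grip_width: 0.0533
gripper_force: 71.5
```

```bash
python3 - <<'E'
from h import *
plan((.480,-.366,.14,80.5))
E
```

```text
t 38.42 pos [ 0.5857 -0.031   0.0484] xang 90.7 w 0.0533 gf 71.5 F [-1.6 -0.6  8.9] q [-15.  36.  83.   0.  60. -15.]
   (0.48, -0.366, 0.14, 80.5) -> [-33.38 -10.86  -9.27] turn 10.2
```

Call:
{"api": "move_arm", "payload": {
  "series": "0 0 -2 0 -1;0 0 -6 0 -1;-3 -1 -9.3 2 -1;-9 -3 -9.3 6 -1;-33.4 -10.9 -9.3 10.2 -1;-33.4 -10.9 -9.3 10.2 -1;-33.4 -10.9 -9.3 10.2 -1;-33.4 -10.9 -9.3 10.2 -1"
}}

```text
time_s: 39.42
position: [0.4806, -0.3611, 0.1392]
tool_rot: [[0.165, 0.986, 0.011], [0.986, -0.165, -0.001], [0.001, 0.011, -1.0]]
ft_force: [1.3, -0.9, -1.3]
grip_width: 0.0533
gripper_force: 73.8
```

```bash
python3 - <<'E'
from h import *
plan((.480,-.366,.045,80.5))
cam("side");print([(np.round(d["point"],3).tolist(),round(d["score"],2)) for d in spotter.mark_of("shim_a","side")])
E
```

```text
t 39.42 pos [ 0.4806 -0.3611  0.1392] xang 80.49 w 0.0533 gf 73.8 F [ 1.3 -0.9 -1.3] q [-48.  31.  75.   0.  74. -39.]
   (0.48, -0.366, 0.045, 80.5) -> [-0.51 -0.08  9.41] turn -0.0
[([0.333, 0.62, 0.012], 0.76), ([0.452, 0.66, 0.012], 0.68), ([0.214, 0.402, 0.009], 0.66), ([0.578, -0.055, 0.049], 0.49)]
```

Call:
{"api": "move_arm", "payload": {
  "series": "-0.3 -0.1 3 0 -1;-0.3 -0.1 7 0 -1;-0.3 -0.1 10.5 0 -1;-0.3 -0.1 12 0 -1;-0.3 -0.1 12.6 0 -1;-0.3 -0.1 12.6 0 -1;-0.3 -0.1 12.6 0 -1"
}}

```text
time_s: 40.4
position: [0.4817, -0.3624, 0.0135]
tool_rot: [[0.165, 0.986, 0.012], [0.986, -0.165, -0.002], [0.0, 0.012, -1.0]]
ft_force: [-0.1, -0.8, -1.3]
grip_width: 0.0526
gripper_force: 73.8
```

Call:
{"api": "move_arm", "payload": {
  "series": "0 0 0 0 1;0 0 0 0 1;0 0 0 0 1;0 0 -4 0 1;0 0 -9 0 1;0 0 -12 0 1;0 0 -12 0 1"
}}

```text
time_s: 41.28
position: [0.4807, -0.3627, 0.1348]
tool_rot: [[0.165, 0.986, 0.014], [0.986, -0.165, -0.004], [-0.002, 0.014, -1.0]]
ft_force: [-0.9, 0.4, -0.5]
grip_width: 0.0855
gripper_force: 0.0
```

```bash
python3 - <<'E'
from h import *
a=anv(0,.012)
im=cam("top");print([(np.round(d["point"],3).tolist(),round(d["score"],2)) for d in spotter.mark_of("shim_a","top")])
plan((a[0],a[1],.12,90.7))
E
```

```text
[([0.581, -0.052, 0.047], 0.66), ([0.481, -0.367, 0.015], 0.62), ([0.212, 0.409, 0.014], 0.54), ([0.339, 0.622, 0.014], 0.52)]
t 41.38 pos [ 0.4797 -0.3617  0.1317] xang 80.49 w 0.0854 gf 0.0 F [-0.3 -0.2 -0.6] q [-48.  31.  75.   0.  73. -39.]
   (np.float64(0.582853395989977), np.float64(-0.05200089556407458), 0.12, 90.7) -> [32.25  5.05  1.29] turn -10.2
```

Call:
{"api": "move_arm", "payload": {
  "series": "32.2 4.8 0 -10.2 1;32.2 4.8 0 -10.2 1;32.2 4.8 0 -10.2 1;32.2 4.8 0 -10.2 1;32.2 4.8 0 -10.2 1;32.2 4.8 0 -10.2 1;32.2 4.8 1 -10.2 1;32.2 4.8 1 -10.2 1"
}}

```text
time_s: 42.38
position: [0.5797, -0.0536, 0.1218]
tool_rot: [[-0.01, 1.0, 0.008], [1.0, 0.01, 0.0], [0.0, 0.008, -1.0]]
ft_force: [-0.3, -0.4, -0.4]
grip_width: 0.0856
gripper_force: 0.0
```

```bash
python3 - <<'E'
from h import *
cam("side");print([(np.round(d["point"],3).tolist(),round(d["score"],2)) for d in spotter.mark_of("shim_a","side")])
plan((.581,-.052,.08,90.7),(.581,-.052,.043,90.7))
E
```

```text
[([0.334, 0.62, 0.011], 0.74), ([0.216, 0.406, 0.01], 0.68), ([0.578, -0.057, 0.049], 0.65), ([0.452, 0.66, 0.013], 0.62), ([0.474, -0.421, 0.022], 0.61)]
t 42.48 pos [ 0.5802 -0.0539  0.123 ] xang 90.57 w 0.0857 gf 0.0 F [ 0.   0.6 -0.6] q [-17.  30.  79.   0.  70. -18.]
   (0.581, -0.052, 0.08, 90.7) -> [0.19 0.04 4.3 ] turn -0.1
   (0.581, -0.052, 0.043, 90.7) -> [0.19 0.   8.  ] turn -0.1
```

Call:
{"api": "move_arm", "payload": {
  "series": "0.3 0 3 0 1;0.3 0 6.5 0 1;0.3 0 8 0 1;0.3 0 8 0 1;0.3 0 8 0 -1;0.3 0 8 0 -1;0.3 0 8 0 -1;0.3 0 8 0 -1",
  "force": 70
}}

```text
time_s: 43.48
position: [0.582, -0.0496, 0.0452]
tool_rot: [[-0.012, 1.0, 0.013], [1.0, 0.012, -0.001], [-0.001, 0.013, -1.0]]
ft_force: [-1.4, -0.6, 6.6]
grip_width: 0.054
gripper_force: 73.8
```

```bash
python3 - <<'E'
from h import *
plan((.489,-.312,.14,80.5))
E
```

```text
t 43.48 pos [ 0.582  -0.0496  0.0452] xang 90.71 w 0.054 gf 73.8 F [-1.4 -0.6  6.6] q [-17.  36.  84.   0.  60. -17.]
   (0.489, -0.312, 0.14, 80.5) -> [-26.14  -9.5   -9.57] turn 10.2
```

Call:
{"api": "move_arm", "payload": {
  "series": "0 0 -2 0 -1;0 0 -6 0 -1;-3 -1 -9.5 2 -1;-9 -3.3 -9.5 6 -1;-26.1 -9.5 -9.5 10.2 -1;-26.1 -9.5 -9.5 10.2 -1;-26.1 -9.5 -9.5 10.2 -1;-26.1 -9.5 -9.5 10.2 -1"
}}

```text
time_s: 44.48
position: [0.4871, -0.3152, 0.1379]
tool_rot: [[0.17, 0.985, 0.011], [0.985, -0.17, -0.002], [0.0, 0.011, -1.0]]
ft_force: [-0.4, 0.1, -2.4]
grip_width: 0.0541
gripper_force: 74.6
```

```bash
python3 - <<'E'
from h import *
plan((.489,-.312,.0098,80.5))
E
```

```text
t 44.48 pos [ 0.4871 -0.3152  0.1379] xang 80.21 w 0.0541 gf 74.6 F [-0.4  0.1 -2.4] q [-45.  29.  78.   0.  72. -35.]
   (0.489, -0.312, 0.0098, 80.5) -> [ 0.34 -0.02 12.81] turn -0.3
```

Call:
{"api": "move_arm", "payload": {
  "series": "0.2 0 3 -0.3 -1;0.2 0 7 -0.3 -1;0.2 0 10.5 -0.3 -1;0.2 0 12 -0.3 -1;0.2 0 12.7 -0.3 -1;0.2 0 12.7 -0.3 -1;0.2 0 12.7 -0.3 -1"
}}

```text
time_s: 45.35
position: [0.4907, -0.3099, 0.0117]
tool_rot: [[0.16, 0.987, 0.012], [0.987, -0.16, -0.002], [0.0, 0.012, -1.0]]
ft_force: [0.1, 0.1, -1.7]
grip_width: 0.0542
gripper_force: 74.5
```

Call:
{"api": "move_arm", "payload": {
  "series": "0 0 0 0 1;0 0 0 0 1;0 0 0 0 1;0 0 -4 0 1;0 0 -9 5 1;0 0 -14 15 1;2 0 -15 25 1;4 0 -15 35 1"
}}

```text
time_s: 46.35
position: [0.4953, -0.2699, 0.1619]
tool_rot: [[0.702, 0.712, 0.013], [0.712, -0.702, -0.002], [0.008, 0.01, -1.0]]
ft_force: [0.9, 0.4, 0.1]
grip_width: 0.0856
gripper_force: 0.0
```

```bash
python3 - <<'E'
from h import *
im=cam("top");print([(np.round(d["point"],3).tolist(),round(d["score"],2)) for d in spotter.mark_of("shim_a","top")])
print([(np.round(d["point"],3).tolist(),round(d["score"],2)) for d in spotter.mark_of("knob_top","top")])
plan((.6715,.0755,.15,.7))
E
```

```text
[([0.337, 0.622, 0.014], 0.71), ([0.212, 0.407, 0.016], 0.67), ([0.447, 0.656, 0.008], 0.66), ([0.472, -0.422, 0.018], 0.37)]
[([0.586, -0.06, 0.04], 0.74), ([0.674, 0.079, 0.095], 0.65)]
t 46.5 pos [ 0.4951 -0.2696  0.1607] xang 46.04 w 0.0851 gf 0.0 F [-1.4 -0.4  0.2] q [-41.  26.  79.   0.  74.   3.]
   (0.6715, 0.0755, 0.15, 0.7) -> [ 37.08 -11.27   1.25] turn 45.3
```

Call:
{"api": "move_arm", "payload": {
  "series": "37.1 -11.3 1 45.3 1;37.1 -11.3 1 45.3 1;37.1 -11.3 1 45.3 1;37.1 -11.3 1 45.3 1;37.1 -11.3 1 45.3 1;37.1 -11.3 1 45.3 1;37.1 -11.3 1 45.3 1;37.1 -11.3 1 45.3 1"
}}

```text
time_s: 47.5
position: [0.6734, 0.076, 0.1513]
tool_rot: [[1.0, 0.015, 0.01], [0.015, -1.0, -0.0], [0.01, 0.0, -1.0]]
ft_force: [-0.8, -0.8, 0.0]
grip_width: 0.0856
gripper_force: 0.0
```

```bash
python3 - <<'E'
from h import *
plan((.6715,.0755,.115,.7),(.6715,.0755,.07,.7))
E
```

```text
t 47.5 pos [0.6734 0.076  0.1513] xang 0.84 w 0.0856 gf 0.0 F [-0.8 -0.8  0. ] q [-4. 38. 59.  0. 82. 86.]
   (0.6715, 0.0755, 0.115, 0.7) -> [-0.23  0.04  3.63] turn 0.1
   (0.6715, 0.0755, 0.07, 0.7) -> [-0.28  0.04  8.13] turn 0.1
```

Grip the knob, then push shut (gap about 113 mm).

Call:
{"api": "move_arm", "payload": {
  "series": "-0.2 0 3 0 1;-0.2 0 6.5 0 1;-0.2 0 8.1 0 1;-0.2 0 8.1 0 -1;-0.2 0 8.1 0 -1;-0.2 0 8.1 0 -1;-0.2 0 8.1 0 -1;-0.2 0 8.1 0 -1",
  "force": 100
}}

```text
time_s: 48.5
position: [0.672, 0.0747, 0.0727]
tool_rot: [[1.0, 0.009, 0.012], [0.009, -1.0, -0.0], [0.012, 0.0, -1.0]]
ft_force: [-2.1, -0.2, 5.6]
grip_width: 0.0178
gripper_force: 98.1
```

Call:
{"api": "move_arm", "payload": {
  "series": "0 2 0 0 -1;0 4 0 0 -1;0 6 0 0 -1;0 8 0 0 -1;0 9.5 0 0 -1;0 10.5 0 0 -1;0 10.8 0 0 -1;0 10.8 0 0 -1"
}}

```text
time_s: 49.5
position: [0.673, -0.0338, 0.0727]
tool_rot: [[1.0, 0.009, 0.012], [0.009, -1.0, -0.001], [0.012, 0.001, -1.0]]
ft_force: [-1.8, -0.5, 5.8]
grip_width: 0.018
gripper_force: 98.4
```

Call:
{"api": "move_arm", "payload": {
  "series": "0 0.2 0 0 -1;0 0.4 0 0 -1;0 0.5 0 0 -1;0 0.5 0 0 -1"
}}

```text
time_s: 50.0
position: [0.673, -0.0384, 0.0727]
tool_rot: [[1.0, 0.009, 0.012], [0.009, -1.0, -0.001], [0.012, 0.001, -1.0]]
ft_force: [-1.9, 0.0, 5.7]
grip_width: 0.0179
gripper_force: 98.4
```

Call:
{"api": "move_arm", "payload": {
  "series": "0 0.1 0 0 -1;0 0.15 0 0 -1;0 0.15 0 0 -1"
}}

```text
time_s: 50.38
position: [0.673, -0.0385, 0.0727]
tool_rot: [[1.0, 0.009, 0.012], [0.009, -1.0, 0.001], [0.012, -0.001, -1.0]]
ft_force: [-1.2, 6.1, 6.4]
grip_width: 0.0179
gripper_force: 98.4
```

Stopped dead at 66 mm below the pack position, so the jaws are shut. Release and back off.

Call:
{"api": "move_arm", "payload": {
  "series": "0 0.1 0 0 -1;0 0.1 0 0 -1;0 0.1 0 0 1;0 0.1 0 0 1;0 0.1 0 0 1;0 0.1 -4 0 1;0 0.1 -9 0 1;0 0.1 -12 0 1"
}}

```text
time_s: 51.38
position: [0.6718, -0.0411, 0.1942]
tool_rot: [[1.0, 0.008, 0.014], [0.008, -1.0, -0.001], [0.014, 0.001, -1.0]]
ft_force: [-0.5, -0.1, -0.3]
grip_width: 0.0854
gripper_force: 0.0
```

Call:
{"api": "move_arm", "payload": {
  "series": "-6 3 -12 0 1;-12 6 -12 0 1;-18 10 -12 0 1;-20 16 -12 0 1;-20 22 -12 0 1;-22 28 -12 0 1;-26 33 -12 0 1;-26 33 -12 0 1"
}}

```text
time_s: 52.38
position: [0.4114, -0.3752, 0.3087]
tool_rot: [[1.0, 0.007, 0.011], [0.007, -1.0, -0.0], [0.011, 0.0, -1.0]]
ft_force: [0.6, -0.1, 0.2]
grip_width: 0.0855
gripper_force: 0.0
```

```bash
python3 - <<'E'
from h import *
plan()
im=cam("top");print([(np.round(d["point"],3).tolist(),round(d["score"],2)) for d in spotter.mark_of("shim_a","top")])
a=im["pixels"][95:275,260:500]; s=cam("side")["pixels"][120:240,200:440]
cv2.imwrite("pics/fin.png",np.vstack([cv2.resize(a,(576,432)),cv2.resize(s,(576,288))])[:, :][::1] if 0 else np.hstack([cv2.resize(a,(400,300),interpolation=cv2.INTER_CUBIC),cv2.resize(s,(400,200)).repeat(1,0) if 0 else cv2.copyMakeBorder(cv2.resize(s,(400,200)),0,100,0,0,0)]))
E
```

```text
t 52.38 pos [ 0.4114 -0.3752  0.3087] xang 0.4 w 0.0855 gf 0.0 F [ 0.6 -0.1  0.2] q [-55.  20.  65.   0.  95.  35.]
[([0.482, -0.365, 0.017], 0.73), ([0.341, 0.621, 0.014], 0.73), ([0.213, 0.407, 0.014], 0.64), ([0.471, -0.421, 0.018], 0.51), ([0.49, -0.314, 0.014], 0.5), ([0.447, 0.658, 0.012], 0.49)]
```

View pics/fin.png

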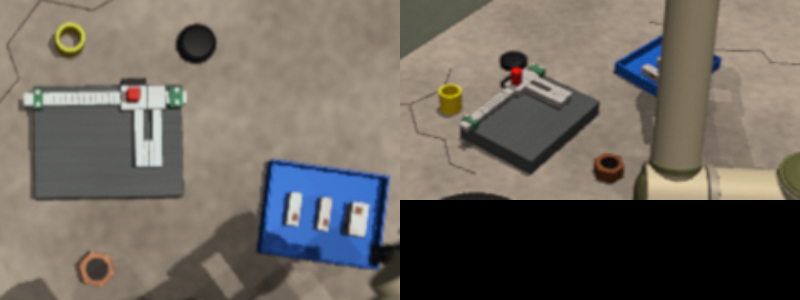

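The final picture shows all three bars in the tray at (293,208), (325,213) and (357,218). The jaws are shut at (148,140), and the nut, sleeve and cap look untouched.

```bash
python3 -c "
from rig import order; print(order.close_job())"
```

```text
the job is handed in; nothing more can be done
None
```

I clamped the three shims (18, 20 and 28 mm, the only ones there) in the caliper at about 16 N for over a second, laid them on the tray floor, pushed the empty jaws shut, left the bystanders alone, and handed the job in at about 52 s.

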